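# Ready a record deck after a move: wedges out, transit locks clicked over, anti-skating set

## Task

The record deck has come back from a move: work each grey transit wedge straight back out from under the platter, with the transit locks still at transport, so that the platter settles on its bearing, and lay the wedges in the steel dish. Once all wedges are out, turn the three black transit-lock knobs (two in the deck's left corners, one between platter and tonearm) clockwise until each clicks past its detent and stays in the play position; set the small anti-skating dial so that its pointer is on the long mark (the dial may be set at any time). Keep the robot off the tonearm.

Things in the scene. Friction and masses are not known exactly. Their poses are not given: they have to be found in the camera images.
- deck: record deck (turntable) on the console: dark wooden plinth 360 mm (its x) by 470 mm (its y), flat black top 65 mm above the table. Origin: on the table below the plinth's centre; +x points away from the robot to the deck's back, +y to the deck's left, z up. Fixed.
- spindle (a point): on the platter's axis at the height of the plinth top, 50 mm left (+y) of the plinth's centre. The platter: aluminium disc 296 mm across, 22 mm thick, with a 3 mm rubber mat and a short spindle stub (highest point 50 mm above the plinth top); underside 6 mm above the plinth top when seated. It does not turn and hardly tips.
- platter (a joint): height of the platter above its seat in m: 0 = settled on its bearing, about 0.004 while a wedge holds it up. It weighs 1.1 kg.
- wedge1: hard grey plastic transit wedge, 80 x 20 mm, 45 g: a ribbed grip block 30 x 20 mm, 24 mm high, and a ramp running from it under the platter. On the deck's left side, the block at the plinth's edge (it may come out over the edge). Origin: underside, below the block's middle; +x from the tip towards the grip end, z up. None if absent: two or three wedges are there.
- wedge2: wedge like wedge1, at the front right of the platter. All wedges stand on the plinth top with the ramp pushed in towards the spindle: at the start the origin is about 172 mm from the spindle axis and the block's inner face 9 mm clear of the rim. None if absent.
- wedge3: wedge like wedge1, at the rear right of the platter. The wedges share the platter's weight; the last one in carries all of it and drags, up to about 25 N to pull straight back along its +x, the others come loose after a few mm. The platter comes down on the way; after about 42 mm the tip is out from under the rim. None if absent.
- wedge1_tip (a point): lower edge of wedge1's thin tip, 65 mm from its origin along -x. The ramp is 4 mm thick here and grows evenly to 11 mm at 14 mm from the origin.
- wedge2_tip (a point): the same point of wedge2.
- wedge3_tip (a point): the same point of wedge3.
- lock_front (a joint): transit-lock knob at the front left corner, rad, 0 to 1.5, growing clockwise seen from above: at q the white line on its bar points along the deck's -x turned clockwise by q. Transport: 0.1. A spring detent at 0.75 (peak 0.22 N m at 0.45) has to be turned past: let go before it, the knob springs back; past it, it snaps on to the play position, 1.4.
- lock_rear (a joint): the same kind of transit-lock knob at the rear left corner, same values and detent.
- lock_right (a joint): the same kind of transit-lock knob on the right, between platter and tonearm, in front of the dial; same values and detent.
- lock_front_grip (a point): on the axis of the front left lock knob, 23.5 mm above the plinth top (deck x -130, y +198 mm). The knob: black skirt 40 mm across and 8 mm high, on it a bar grip 37 mm long and 12 mm thick, top 33.5 mm above the plinth top. 50 mm from the platter's rim.
- lock_rear_grip (a point): on the axis of the rear left lock knob, which is like the front one, 23.5 mm above the plinth top (deck x +115, y +203 mm). 43 mm from the platter's rim.
- lock_right_grip (a point): on the axis of the right lock knob, which is like the others, 23.5 mm above the plinth top (deck x -28, y -140 mm). 44 mm from the platter's rim, 50 mm from the tonearm's tube, 73 mm from the dial's axis.
- antiskate (a joint): anti-skating dial in rad, 0 to 2.6, growing clockwise seen from above: at q its pointer line points along the deck's -x turned clockwise by q. The long mark is at 1.4; short ticks every 0.35. It stays where it is left (friction 0.03 N m).
- dial_grip (a point): on the dial's axis, 19.5 mm above the plinth top (deck x +45, y -138 mm). Aluminium skirt 31 mm across and 6 mm high, on it a bar grip 27 mm long and 9 mm thick, top 28.5 mm above the plinth top, a black pointer line on one half. It stands 45 mm from the platter's rim and 50 mm from the tonearm's tube.
- dial_pointer (a point): the pointer's outer end, on top of the dial's bar grip, 13.5 mm from the axis.
- dial_mark (a point): the long white mark on the plinth beside the dial (its middle), 23.5 mm from the dial's axis.
- tonearm: tonearm on its rest, not to be touched by the robot: pivot base 52 mm across (deck x +95, y -190 mm), counterweight behind it, 9 mm tube from there along the deck's -x for 250 mm to the headshell, 32 to 36 mm above the plinth top; highest point 52 mm above it. Origin: on the plinth top below the pivot. Fixed to the deck.
- dish: loose rectangular steel keyring dish, outside 220 mm (its x) by 130 mm (its y) by 24 mm high, walls and floor 4 mm thick, about 0.7 kg; it stands on the table left or right of the deck. Origin: centre of its underside.
Things that resemble listed ones, but are neither listed nor needed, are in the scene too. What is shaped like the wedge2 but blue or pink is not meant.

How it is judged:
By the outcome, as a careful person would: the job done as asked, in the order asked, and still so for the second after the job is handed in, with the robot touching nothing.
Of wedge1, wedge2, wedge3 only 2 to 3 are there at a start; the rules pass over those that are not, and their reading is None.
At some moment in a run one of dish may be knocked a few centimetres aside while the robot is not near it.
Once in a run the grip may slacken for a moment while it holds something.
It also fails if it takes over 210 s, if anything falls off the work surface, if the arm or the gripper's body presses on something with over 40 N, if the wrist force passes 120 N, or if a joint passes its speed limit or range.

## Robot

A 7-joint arm with a two-finger parallel gripper is mounted at the origin on the work surface. World frame = base frame: x ahead of the robot, y to its left, z up, the work surface at z = 0. Lengths are in mm, angles in rad, forces in N, time in s.
With the tool pointing down it reaches from about 425 to 950 mm from the base axis. Payload 16.7 kg.
Tool frame: the origin (TCP) lies at the very end of the fingers, on their centre line; the grasp point (between the pads) lies 19 mm behind it; x points along the fingers, z is the direction in which the jaws open and shut, and the axes are right-handed (so a half turn about x gives the same grasp; the last joint's range is limited). The gripper opens to 94 mm and grips with 3 to 60 N. Pads are 16 mm wide; open, the fingers measure 119 mm over their backs; the gripper's body (75 mm by 177 mm) begins 78 mm behind the grasp point.
Start: joints at [-1.355, 0.426, 0.074, 1.606, -0.034, 1.111, -0.067], TCP at [240.816, 630.541, 205.467] pointing down, gripper open.
Joint ranges: [-2.85, 2.85], [-0.5, 2.14], [-1.23, 1.37], [0.21, 2.46], [-1.02, 4.16], [0.16, 2.05], [-2.73, 2.73]. Speed limits (rad/s): [1.89, 1.89, 2.39, 2.39, 3.01, 3.01, 3.01].

## Interface

Orientations are given as a 3x3 rotation matrix whose columns are the frame's x, y, z axes.
In Python, from workcell import bot, eyes, ticket gives the robot as it stands.
- The arm moves only by the tool servo_tool, never from a script. Its argument "increments" is a list that holds one entry, the list of rows, each a list of 4 numbers: the shift along the world's x, y, z in cm, then the turn about the world's z in rad. In form: [[[tx, ty, tz, twist], ...]]. A call has exactly 5 rows; each row is the pose to reach, as a shift and turn from the pose commanded when the call began; what a row does not reach only later rows make up. A row lasts 1/8 s, in which the tool goes at most 62.5 mm and 10.7 degrees, less where a joint would pass 70% of its speed; a pose out of reach is approached as far as the arm can. A call with a gripper value outside its range is refused whole. "gripper" is the opening, from 0 (shut) to 1 (fully open), set as the call begins (left out, the last holds). The fingers move at their own pace and stop on an object; "squeeze" is the grip in N (left out, the last holds). Time passes only in rows, so rows that repeat a pose let the fingers close, or fill a call up. It gives the time, the measured TCP pose, the force and the opening at its end, in the units of the state.
- bot.get_obs(): the state, without advancing time (a new reading comes with each control period).
- eyes.camera(name): name is "scene" or "top" or "wrist"; returns the picture (400x640x3 uint8, red, green, blue); there is no depth.
- eyes.get_calibration(name): a dict with "vfov" (degrees; the focal length in pixels is half the picture's height over the tangent of half this angle, whatever the lens; pixels are square), "cx", "cy" (the principal point, pixels), "distortion" ([k1, k2, p1, p2, k3] as OpenCV has them; the pictures are not rectified), "origin" and "rotation" of the camera in the world; the wrist camera has in their place "mount" (4x4, takes a point from camera to tool coordinates, whose origin is the TCP and whose axes are the tool frame's). Camera axes: x right, y down, z forward; pixel columns grow to the right and rows downward; lengths in mm; the calibration is good to about 2 mm. A picture is of the moment at which its call begins: read the wrist's pose just before it. get_calibration takes no time and is no camera call.
- ticket.sign_off(): hands the job in, once; it reports no verdict.
The state is a dict: "clock": time; "joints": joint angles; "joint_velocities": joint speeds; "joint_efforts": joint torques, N m; "tool_pos": TCP position; "ee_rot": TCP orientation; "ft_force": force on the tool from outside, world axes, zero at the start; "ft_torque": the same for the moment, N m; "opening": finger opening in mm.
Only numpy, scipy, OpenCV 4.12 (cv2) and the standard library are available. Lean on these libraries where they do the work, as an engineer would, in place of code of your own. Each camera call takes 0.05 s, during which the arm holds its last target. There are 200 camera calls.

## Working session

There is one attempt and no reset: what is moved stays moved. The work goes in short steps, Python scripts to look and compute and a tool call to move; the robot and the scene stay as the last step left them, time stands still between calls to the robot, and variables do not carry over. Pictures are saved under pics/ and viewed, about 12 in all and at most 16, crops included, and the job is handed in when it is done.

Besides the shell and the picture viewer there is one more tool, called by a JSON object that holds its "api" and its "payload". servo_tool: Moves the arm, as the interface text tells. Its arguments: {"type":"object","properties":{"increments":{"type":"array","items":{"type":"array","items":{"type":"array","items":{"type":"number"}}}},"gripper":{"type":"number"},"squeeze":{"type":"number"}},"required":["increments"]}

```bash
mkdir -p pics; ls; cat > h.py <<'E'
import numpy as np, cv2
from workcell import bot, eyes, ticket
def snap(n,f):
    o=bot.get_obs(); im=eyes.camera(n); cv2.imwrite('pics/'+f+'.png',im[:,:,::-1]); return o,im
def cam(n,o=None):
    c=eyes.get_calibration(n); f=200/np.tan(np.radians(c['vfov'])/2)
    K=np.array([[f,0,c['cx']],[0,f,c['cy']],[0,0,1.]]); D=np.array(c['distortion'],float)
    if 'mount' in c:
        M=np.array(c['mount']); R0=np.array(o['ee_rot']); R=R0@M[:3,:3]; p=R0@M[:3,3]+np.array(o['tool_pos'])
    else: R=np.array(c['rotation']); p=np.array(c['origin'])
    return K,D,R,p
def ray(C,uv,z):
    K,D,R,p=C; q=cv2.undistortPoints(np.array(uv,float).reshape(-1,1,2),K,D)[:,0]
    d=np.c_[q,np.ones(len(q))]@R.T
    return p+d*((z-p[2])/d[:,2])[:,None]
def proj(C,P):
    K,D,R,p=C; P=np.array(P,float).reshape(-1,3)
    return cv2.projectPoints((P-p)@R,np.zeros(3),np.zeros(3),K,D)[0][:,0]
E
python3 - <<'E'
from h import *
o,_=snap('top','top0'); snap('scene','scene0')
for k,v in o.items(): print(k,np.round(v,3).tolist())
for n in('top','scene','wrist'): print(n,eyes.get_calibration(n))
E
```

```text
pics
clock 0.0
joints [-1.355, 0.427, 0.074, 1.607, -0.034, 1.111, -0.067]
joint_velocities [0.0, -0.0, 0.001, -0.001, 0.001, -0.001, -0.0]
joint_efforts [-0.001, -93.583, 3.666, -45.417, -0.049, 0.02, 0.0]
tool_pos [240.7, 630.163, 204.812]
ee_rot [[-0.0, -0.934, 0.357], [-0.001, 0.357, 0.934], [-1.0, -0.0, -0.001]]
ft_force [-0.314, 0.168, 0.217]
ft_torque [-0.051, -0.002, 0.025]
opening 94.287
top {'vfov': 48.689543535121246, 'cx': 319.20391665294204, 'cy': 198.71472307241314, 'distortion': array([0.02262024, 0.        , 0.        , 0.        , 0.        ]), 'origin': array([ 178.1603433 ,  -68.53482745, 1542.12448981]), 'rotation': array([[-0.0148348 , -0.97859678,  0.20525171],
       [-0.99988876,  0.01483604, -0.00153297],
       [-0.00154496, -0.20525162, -0.97870802]])}
scene {'vfov': 56.05570216015772, 'cx': 321.0660873427294, 'cy': 198.87872560169964, 'distortion': array([0.03105726, 0.        , 0.        , 0.        , 0.        ]), 'origin': array([ 786.88601275, -452.63995466,  909.04838574]), 'rotation': array([[ 0.79110901,  0.52230893, -0.3183393 ],
       [ 0.61167451, -0.6763017 ,  0.41045135],
       [-0.000911  , -0.5194318 , -0.85451143]])}
wrist {'vfov': 63.13994515087328, 'cx': 314.0669935147968, 'cy': 202.44322121192366, 'distortion': array([0.01010063, 0.        , 0.        , 0.        , 0.        ]), 'mount': array([[ 9.80476907e-04, -2.75699244e-01,  9.61243448e-01,
        -1.78779895e+02],
       [-7.67430138e-04, -9.61243834e-01, -2.75698572e-01,
         8.06152578e+01],
       [ 9.99999225e-01, -4.67371108e-04, -1.15405729e-03,
         7.81058204e-01],
       [ 0.00000000e+00,  0.00000000e+00,  0.00000000e+00,
         1.00000000e+00]])}
```

View pics/top0.png

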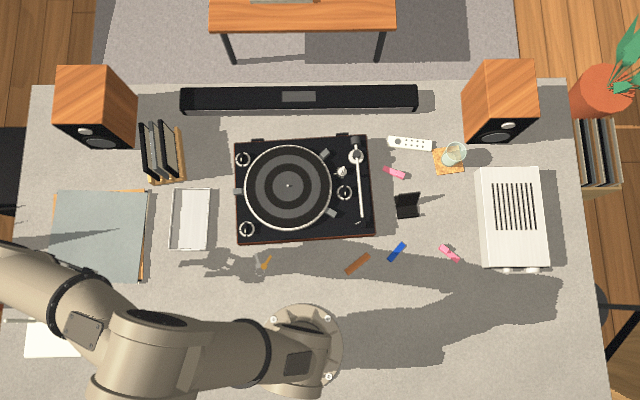

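View pics/scene0.png

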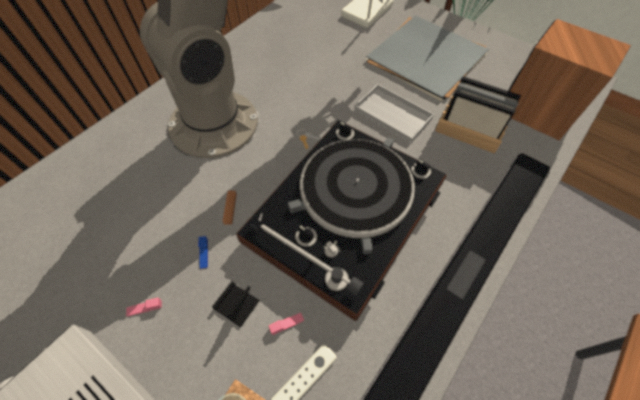

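```bash
python3 - <<'E'
import cv2
im=cv2.imread('pics/top0.png')[125:255,160:380]
cv2.imwrite('pics/top0c.png',cv2.resize(im,None,fx=3.6,fy=3.6,interpolation=cv2.INTER_CUBIC))
E
```

```text
(no output)
```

View pics/top0c.png

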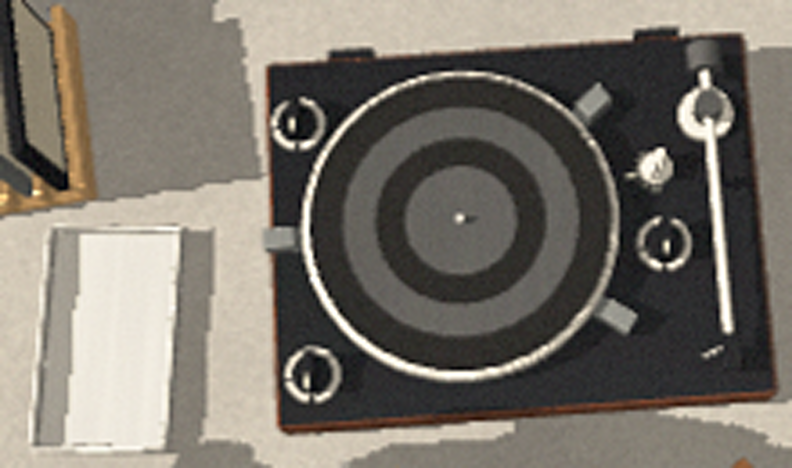

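```bash
cat >> h.py <<'E'
def fit2(L,W):
    L=np.array(L,float);W=np.array(W,float)[:,:2];l=L-L.mean(0);w=W-W.mean(0)
    a=np.arctan2((l[:,0]*w[:,1]-l[:,1]*w[:,0]).sum(),(l*w).sum())
    R=np.array([[np.cos(a),-np.sin(a)],[np.sin(a),np.cos(a)]]);t=W.mean(0)-R@L.mean(0)
    return a,R,t,(L@R.T+t-W)
E
python3 - <<'E'
from h import *
C=cam('top')
c=lambda u:np.array(u)/3.6+[160,125]
kn=ray(C,c([(298,125),(313,376),(664,244)]),66)
sp=ray(C,c([(460,217)]),119)
L=[(115,203),(-130,198),(-28,-140),(0,50)]
a,R,t,r=fit2(L,np.r_[kn,sp]); print(a,t,r)
# plinth corners
P=ray(C,c([(267,66),(742,35),(774,392),(281,427)]),65)
a2,R2,t2,r2=fit2([(180,235),(180,-235),(-180,-235),(-180,235)],P);print(a2,t2,r2)
w=ray(C,c([(278,240),(616,320),(592,105)]),89);print('wedge blocks',w)
s=R@[0,50]+t
for p in w: d=p[:2]-s;print(np.hypot(*d),np.degrees(np.arctan2(d[1],d[0])))
d=ray(C,c([(51,228),(182,226),(166,450),(31,445)]),24);print('dish',d,d.mean(0))
for n,p in dict(fl=(-130,198),rl=(115,203),rt=(-28,-140),dial=(45,-138),pivot=(95,-190),head=(-155,-190),sp=(0,50)).items(): print(n,R@p+t)
E
```

```text
0.05730156715038165 [526.89597213 -16.6850122 ] [[-0.07757447 -0.03201974]
 [-0.10639951 -0.04918535]
 [-0.21066541 -0.56255082]
 [ 0.39463939  0.64375592]]
0.054746361757267735 [527.35484968 -17.2408947 ] [[ 3.55336978  3.16580654]
 [ 4.50649965 -2.77558797]
 [-4.01644703 -5.44737821]
 [-4.0434224   5.05715964]]
wedge blocks [[ 511.34681274  204.95511507   89.        ]
 [ 430.60825993 -109.74534533   89.        ]
 [ 638.76454436  -91.1031973    89.        ]]
172.19011804866716 94.22494185084034
170.79480900790912 -123.16121884773108
169.18310139471217 -47.30049456569723
dish [[541.60593259 438.96924623  24.        ]
 [541.71618733 311.33197814  24.        ]
 [323.147179   318.61697101  24.        ]
 [329.99928746 446.66164041  24.        ]] [434.11714659 378.89495894  24.        ]
fl [385.76983683 173.54488538]
rl [630.08137078 192.56788146]
rt [ 506.95975813 -158.05879822]
dial [ 579.72540385 -151.88135514]
pivot [ 632.62139071 -200.93249758]
head [ 383.03171212 -215.25005115]
sp [524.03246141  33.23292351]
```

{"api": "servo_tool", "payload": {"increments": [[[2, -3, 0, -0.1], [6, -9, 0, -0.25], [10, -15.5, 0, -0.4], [14, -22, 0, -0.55], [18, -28.5, 0, -0.7]]], "gripper": 0.5}}

```text
clock: 0.72
tool_pos: [394.8, 387.0, 205.4]
ee_rot: [[-0.0, -0.48, 0.877], [0.0, 0.877, 0.48], [-1.0, 0.0, -0.0]]
ft_force: [0.5, 0.3, 0.4]
opening: 48.3
```

{"api": "servo_tool", "payload": {"increments": [[[3.5, -5, -1, -0.15], [6.5, -10, -2, -0.3], [9, -14, -3, -0.433], [9, -14, -4, -0.433], [9, -14, -4, -0.433]]]}}

```text
clock: 1.35
tool_pos: [483.3, 249.3, 164.7]
ee_rot: [[-0.001, -0.074, 0.997], [-0.001, 0.997, 0.074], [-1.0, -0.001, -0.001]]
ft_force: [1.0, -0.0, 0.1]
opening: 47.0
```

```bash
python3 - <<'E'
from h import *
o,im=snap('wrist','w1')
print(o['clock'],o['tool_pos'],np.degrees(np.arctan2(o['ee_rot'][1][2],o['ee_rot'][0][2])),o['joints'],o['opening'])
C=cam('wrist',o); print(proj(C,[(511.4,204.8,89),(385.8,173.5,98.5),(524,33.2,119),o['tool_pos']]))
E
```

```text
1.35 [483.30024787 249.30614114 164.71258818] 4.2522304848794255 [-0.96458731  0.27163091  0.44081421  1.96238584 -0.14241757  0.93890403
 -0.37912331] 46.95589849153326
[[342.96851716 263.25558854]
 [193.15420765 291.83605888]
 [341.17691893 449.9428722 ]
 [313.90309739 250.4301095 ]]
```

View pics/w1.png

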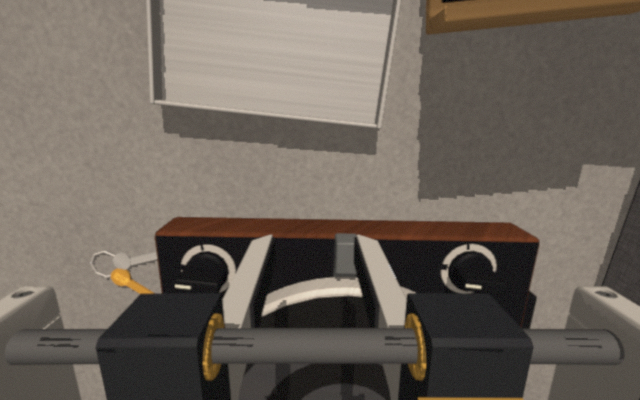

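{"api": "servo_tool", "payload": {"increments": [[[1.4, -2, 0, 0], [2.8, -4.1, 0, 0], [2.8, -4.1, -2, 0], [2.8, -4.1, -4.5, 0], [2.8, -4.1, -6, 0]]]}}

```text
clock: 2.02
tool_pos: [511.4, 209.2, 104.7]
ee_rot: [[-0.001, -0.075, 0.997], [0.0, 0.997, 0.075], [-1.0, 0.0, -0.001]]
ft_force: [-0.8, -0.1, 0.5]
opening: 47.1
```

{"api": "servo_tool", "payload": {"increments": [[[0, 0, -1.5, 0], [0, 0, -2.5, 0], [0, 0, -3.3, 0], [0, 0, -3.6, 0], [0, 0, -3.6, 0]]]}}

```text
clock: 2.65
tool_pos: [512.1, 208.0, 69.6]
ee_rot: [[0.0, -0.073, 0.997], [0.0, 0.997, 0.073], [-1.0, 0.0, 0.0]]
ft_force: [0.5, 1.3, -1.1]
opening: 47.0
```

{"api": "servo_tool", "payload": {"increments": [[[0, 0, 0, 0], [0, 0, 0, 0], [0, 0, 0, 0], [0, 0, 0, 0], [0, 0, 0, 0]]], "gripper": 0, "squeeze": 50}}

```text
clock: 3.28
tool_pos: [512.4, 208.3, 69.7]
ee_rot: [[0.001, -0.073, 0.997], [0.001, 0.997, 0.073], [-1.0, 0.0, 0.001]]
ft_force: [2.6, 1.4, 2.5]
opening: 19.4
```

{"api": "servo_tool", "payload": {"increments": [[[-0.02, 0.3, 0, 0], [-0.07, 0.9, 0, 0], [-0.12, 1.6, 0, 0], [-0.17, 2.3, 0, 0], [-0.22, 3.0, 0, 0]]]}}

```text
clock: 3.9
tool_pos: [509.8, 237.4, 69.6]
ee_rot: [[-0.0, -0.072, 0.997], [-0.001, 0.997, 0.072], [-1.0, -0.001, -0.0]]
ft_force: [0.3, -3.1, 6.2]
opening: 19.8
```

{"api": "servo_tool", "payload": {"increments": [[[-0.05, 0.7, 0, 0], [-0.1, 1.4, 0, 0], [-0.15, 2.0, 0, 0], [-0.19, 2.6, 0, 0], [-0.19, 2.6, 0, 0]]]}}

```text
clock: 4.53
tool_pos: [507.7, 265.0, 69.5]
ee_rot: [[-0.0, -0.074, 0.997], [0.001, 0.997, 0.074], [-1.0, 0.001, -0.0]]
ft_force: [-1.0, 2.0, 4.8]
opening: 19.6
```

```bash
python3 - <<'E'
from h import *
o,im=snap('wrist','w2');snap('top','top1')
print(o['clock'],o['tool_pos'],o['opening'],o['ft_force'])
a=cv2.imread('pics/w2.png');b=cv2.imread('pics/top1.png')[125:265,155:385]
cv2.imwrite('pics/v2.png',np.vstack([a[150:400],cv2.resize(b,(640,int(140*640/230)),interpolation=cv2.INTER_CUBIC)])[:600])
E
```

```text
4.525 [507.74908611 265.01272648  69.47049087] 19.596770138557556 [-0.9781791   2.04414656  4.81819245]
```

View pics/v2.png

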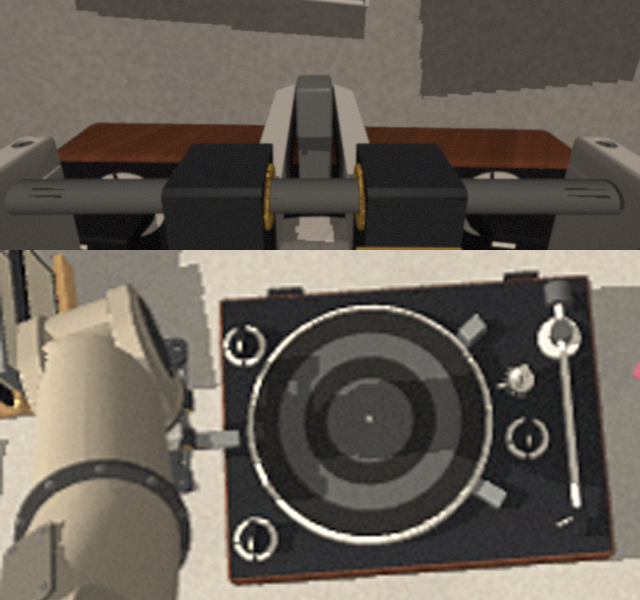

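{"api": "servo_tool", "payload": {"increments": [[[0, 0.2, 0.8, 0], [0, 0.5, 2.5, 0], [0, 0.5, 4.5, 0], [0, 2, 5.5, 0], [-0.2, 5, 6, -0.03]]]}}

```text
clock: 5.25
tool_pos: [506.4, 314.8, 130.9]
ee_rot: [[0.001, -0.041, 0.999], [0.001, 0.999, 0.041], [-1.0, 0.001, 0.001]]
ft_force: [-0.1, -0.0, -1.2]
opening: 20.0
```

{"api": "servo_tool", "payload": {"increments": [[[-0.4, 4, 0, -0.03], [-0.8, 7, 0, -0.06], [-1.1, 9, 0, -0.107], [-1.1, 9, 0, -0.107], [-1.1, 9, 0, -0.107]]]}}

```text
clock: 5.88
tool_pos: [495.0, 403.5, 129.5]
ee_rot: [[-0.0, 0.063, 0.998], [-0.0, 0.998, -0.063], [-1.0, -0.0, -0.0]]
ft_force: [0.3, -0.3, -0.8]
opening: 19.6
```

```bash
python3 - <<'E'
from h import *
o,im=snap('wrist','w3'); snap('scene','s3')
print(o['clock'],o['tool_pos'],o['opening'])
a=cv2.imread('pics/w3.png');b=cv2.imread('pics/s3.png')[50:250,250:510]
cv2.imwrite('pics/v3.png',np.vstack([a,cv2.resize(b,(640,492))])[:600])
E
```

```text
5.875 [494.98460392 403.50211098 129.50634612] 19.591454811882713
```

View pics/v3.png

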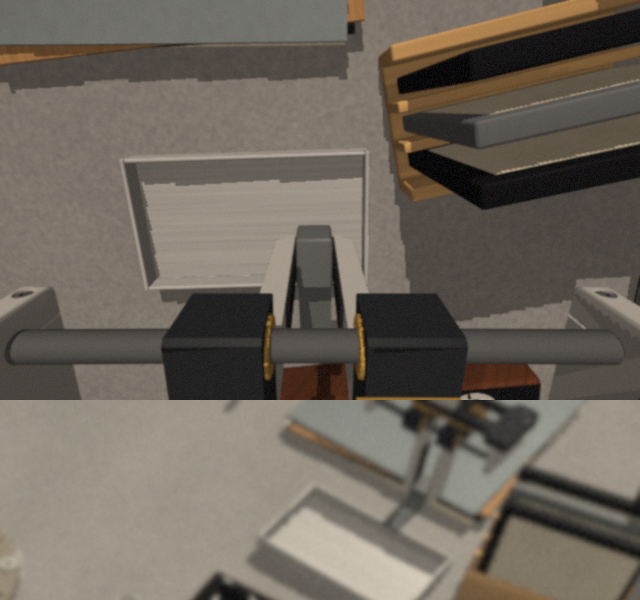

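```bash
python3 - <<'E'
from h import *
o=bot.get_obs();C=cam('wrist',o)
P=ray(C,[(122,160),(368,152),(148,289),(367,287)],24);print(P)
print(fit2([(-110,65),(110,65),(-110,-65),(110,-65)],P))
E
```

```text
[[330.19489245 451.9112053   24.        ]
 [544.96241693 444.99034181  24.        ]
 [326.65102554 324.81197251  24.        ]
 [541.37896939 312.84969866  24.        ]]
(np.float64(-0.0396144443049762), array([[ 0.99921545,  0.03960408],
       [-0.03960408,  0.99921545]]), array([435.79682608, 383.64080457]), array([[-1.73750047,  1.03505279],
       [ 3.32237416, -0.75698219],
       [-3.34216447, -1.76372299],
       [ 1.75729079,  1.48565239]]))
```

{"api": "servo_tool", "payload": {"increments": [[[0, 0, -2, 0], [0, 0, -5, 0], [0, 0, -7.5, 0], [0, 0, -9.5, 0], [0, 0, -10.5, 0]]]}}

```text
clock: 6.6
tool_pos: [494.5, 403.3, 22.8]
ee_rot: [[-0.001, 0.064, 0.998], [-0.001, 0.998, -0.064], [-1.0, -0.001, -0.001]]
ft_force: [-4.3, -1.0, 1.5]
opening: 19.6
```

{"api": "servo_tool", "payload": {"increments": [[[0, 0, -0.5, 0], [0, 0, -1, 0], [0, 0, -1.3, 0], [0, 0, -1.4, 0], [0, 0, -1.4, 0]]]}}

```text
clock: 7.22
tool_pos: [493.5, 404.3, 10.7]
ee_rot: [[-0.002, 0.063, 0.998], [0.0, 0.998, -0.063], [-1.0, -0.0, -0.002]]
ft_force: [-12.4, -2.6, 3.5]
opening: 19.7
```

{"api": "servo_tool", "payload": {"increments": [[[0, 0, 0, 0], [0, 0, 0, 0], [0, 0, 0, 0], [0, 0, 0.5, 0], [0, 0, 2, 0]]], "gripper": 0.37}}

```text
clock: 7.85
tool_pos: [494.7, 404.0, 30.7]
ee_rot: [[-0.0, 0.064, 0.998], [-0.0, 0.998, -0.064], [-1.0, -0.0, -0.0]]
ft_force: [-0.6, 0.1, 0.4]
opening: 34.7
```

{"api": "servo_tool", "payload": {"increments": [[[0, 0, 3, 0], [0, 0, 6, 0], [0, 0, 10, 0], [0, 0, 13, 0], [0, 0, 14, 0]]], "gripper": 0.5}}

```text
clock: 8.48
tool_pos: [496.2, 404.6, 173.5]
ee_rot: [[0.003, 0.064, 0.998], [0.003, 0.998, -0.064], [-1.0, 0.003, 0.003]]
ft_force: [-0.2, 1.4, -0.5]
opening: 47.1
```

{"api": "servo_tool", "payload": {"increments": [[[0.7, -2.5, 0, 0.05], [2, -7, 0, 0.15], [3.5, -12, 0, 0.25], [5, -17, 0, 0.35], [6.5, -22, 0, 0.45]]]}}

```text
clock: 9.1
tool_pos: [560.3, 182.3, 170.4]
ee_rot: [[0.0, -0.379, 0.925], [0.0, 0.925, 0.379], [-1.0, 0.0, 0.0]]
ft_force: [0.8, -0.3, -0.8]
opening: 47.0
```

{"api": "servo_tool", "payload": {"increments": [[[1.5, -5, 0, 0.1], [3, -10, 0, 0.2], [4.5, -15.5, 0, 0.3], [6, -20.5, 0, 0.358], [7, -24, 0, 0.358]]]}}

```text
clock: 9.72
tool_pos: [630.2, -59.0, 170.4]
ee_rot: [[0.0, -0.676, 0.737], [-0.001, 0.737, 0.676], [-1.0, -0.001, -0.0]]
ft_force: [0.3, 0.7, 0.2]
opening: 47.1
```

{"api": "servo_tool", "payload": {"increments": [[[0.6, -2.5, 0, 0], [1.15, -4, 0, 0], [1.15, -4, 0, 0], [1.15, -4, 0, 0], [1.15, -4, 0, 0]]]}}

```text
clock: 10.35
tool_pos: [641.4, -94.6, 170.5]
ee_rot: [[-0.0, -0.678, 0.735], [0.0, 0.735, 0.678], [-1.0, 0.0, 0.0]]
ft_force: [-0.7, 0.6, 0.4]
opening: 47.2
```

```bash
python3 - <<'E'
from h import *
o,im=snap('wrist','w4'); snap('top','top4')
print(o['clock'],o['tool_pos'],np.degrees(np.arctan2(o['ee_rot'][1][2],o['ee_rot'][0][2])),o['joints'].round(2),o['opening'])
C=cam('wrist',o); s=np.array([524.03,33.23])
for r in(157,187):
  a=np.radians(-47.3); print(r,proj(C,[*(s+r*np.array([np.cos(a),np.sin(a)])),89]))
a=cv2.imread('pics/w4.png');b=cv2.imread('pics/top4.png')[170:270,150:260]
cv2.imwrite('pics/v4.png',np.hstack([a[:,100:540],cv2.resize(b,(352,320),interpolation=cv2.INTER_CUBIC)[:,:].copy() if 0 else cv2.copyMakeBorder(cv2.resize(b,(352,320),interpolation=cv2.INTER_CUBIC),0,80,0,0,cv2.BORDER_CONSTANT)]))
E
```

```text
10.35 [641.40000125 -94.64775328 170.45814203] 42.71129011304829 [-0.27  0.44  0.42  1.72 -0.21  1.03  0.97] 47.20477300677227
157 [[314.19041619 190.34141468]]
187 [[314.20691632 224.68773141]]
```

View pics/v4.png

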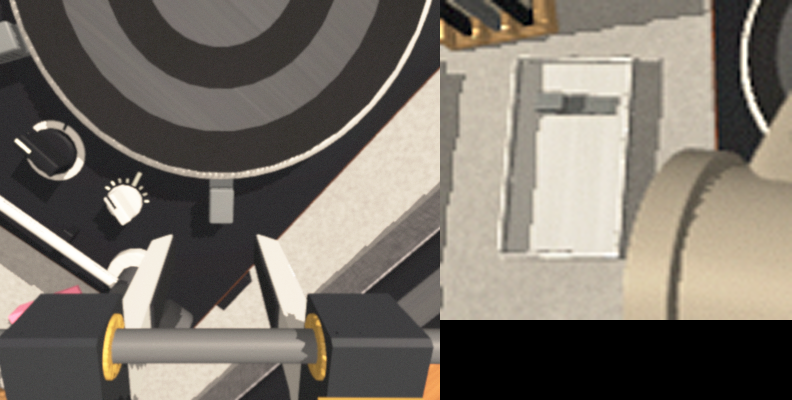

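```bash
python3 - <<'E'
from h import *
o=bot.get_obs();C=cam('wrist',o)
P=ray(C,[(309.5,195),(333,195),(310,221),(333,222),(321.5,190),(321.5,222),],89);print(P)
s=np.array([524.03,33.23])
d=P[:,:2]-s;print(np.hypot(*d.T),np.degrees(np.arctan2(d[:,1],d[:,0])))
im=cv2.imread('pics/w4.png');print(im[205,295:345,1]);print(im[170:235,321,1])
E
```

```text
[[ 630.40233682  -88.10423362   89.        ]
 [ 644.68768543  -74.93936192   89.        ]
 [ 646.05190373 -104.5995679    89.        ]
 [ 660.97450459  -92.06189225   89.        ]
 [ 634.79570972  -78.27078667   89.        ]
 [ 653.81603308  -98.66088435   89.        ]]
[161.36006411 162.04594383 184.082413   185.6121106  157.16700633
 185.03950864] [-48.7593251  -41.87615991 -48.48121044 -42.45570558 -45.18948719
 -45.46086026]
[ 31  31  31  35  32  33  30  31  31  36  33  33  35  50  86 121 152 165
 166 167 167 169 166 168 167 167 167 167 167 167 166 169 167 169 168 166
 164 142 103  64  45  45  46  49  45  50  47  46  46  46]
[ 55  71 122 185 211 206 198 190 174 139 120 120 120 121 120 115 106 109
 135 156 174 181 173 165 170 166 167 170 167 169 168 167 170 168 164 167
 169 168 165 169 170 168 166 165 163 168 165 163 163 165 164 162 144  97
  52  38  36  35  38  45  46  44  43  47  43]
```

{"api": "servo_tool", "payload": {"increments": [[[0.5, 0.3, -1.5, 0.031], [0.5, 0.3, -4, 0.031], [0.5, 0.3, -6.5, 0.031], [0.5, 0.3, -8.3, 0.031], [0.5, 0.3, -9.2, 0.031]]]}}

```text
clock: 11.08
tool_pos: [646.0, -92.8, 77.0]
ee_rot: [[-0.001, -0.7, 0.714], [-0.0, 0.714, 0.7], [-1.0, 0.001, -0.001]]
ft_force: [-0.6, -0.4, -0.6]
opening: 47.1
```

{"api": "servo_tool", "payload": {"increments": [[[0, 0, -0.5, 0], [0, 0, -0.85, 0], [0, 0, -0.85, 0], [0, 0, -0.85, 0], [0, 0, -0.85, 0]]]}}

```text
clock: 11.7
tool_pos: [646.6, -93.0, 70.3]
ee_rot: [[0.0, -0.7, 0.714], [0.0, 0.714, 0.7], [-1.0, -0.0, 0.0]]
ft_force: [0.6, -0.6, 0.6]
opening: 47.2
```

{"api": "servo_tool", "payload": {"increments": [[[0, 0, 0, 0], [0, 0, 0, 0], [0, 0, 0, 0], [0, 0, 0, 0], [0, 0, 0, 0]]], "gripper": 0}}

```text
clock: 12.32
tool_pos: [646.6, -93.0, 70.0]
ee_rot: [[0.0, -0.7, 0.714], [-0.0, 0.714, 0.7], [-1.0, -0.0, 0.0]]
ft_force: [2.0, 0.1, -0.3]
opening: 19.7
```

{"api": "servo_tool", "payload": {"increments": [[[0.2, -0.2, 0, 0], [0.6, -0.61, 0, 0], [1.1, -1.12, 0, 0], [1.6, -1.63, 0, 0], [2.1, -2.14, 0, 0]]]}}

```text
clock: 12.95
tool_pos: [667.8, -114.8, 70.0]
ee_rot: [[-0.0, -0.7, 0.715], [-0.0, 0.715, 0.7], [-1.0, 0.0, -0.0]]
ft_force: [-1.3, 1.6, 3.0]
opening: 19.7
```

{"api": "servo_tool", "payload": {"increments": [[[0.5, -0.51, 0, 0], [1.0, -1.02, 0, 0], [1.5, -1.53, 0, 0], [1.6, -1.63, 0, 0], [1.6, -1.63, 0, 0]]]}}

```text
clock: 13.58
tool_pos: [683.6, -131.1, 70.0]
ee_rot: [[0.0, -0.699, 0.715], [-0.0, 0.715, 0.699], [-1.0, -0.001, -0.0]]
ft_force: [0.0, -1.9, 1.9]
opening: 19.5
```

{"api": "servo_tool", "payload": {"increments": [[[0, 0, 0.8, 0], [0, 0, 2.5, 0], [0, 0, 5, 0], [0, 0, 8, 0], [0, 0, 9, 0]]]}}

```text
clock: 14.2
tool_pos: [684.4, -131.0, 162.9]
ee_rot: [[0.003, -0.7, 0.715], [-0.0, 0.715, 0.7], [-1.0, -0.002, 0.002]]
ft_force: [-0.6, 0.3, -0.8]
opening: 19.7
```

```bash
python3 - <<'E'
from h import *
o,im=snap('wrist','w5'); snap('top','top5')
print(o['clock'],o['tool_pos'],o['opening'])
a=cv2.imread('pics/w5.png');b=cv2.imread('pics/top5.png')[125:265,155:385]
cv2.imwrite('pics/v5.png',np.vstack([a[150:400],cv2.resize(b,(640,int(140*640/230)),interpolation=cv2.INTER_CUBIC)])[:600])
E
```

```text
14.2 [ 684.40053162 -130.95806991  162.87206603] 19.687393296060353
```

View pics/v5.png

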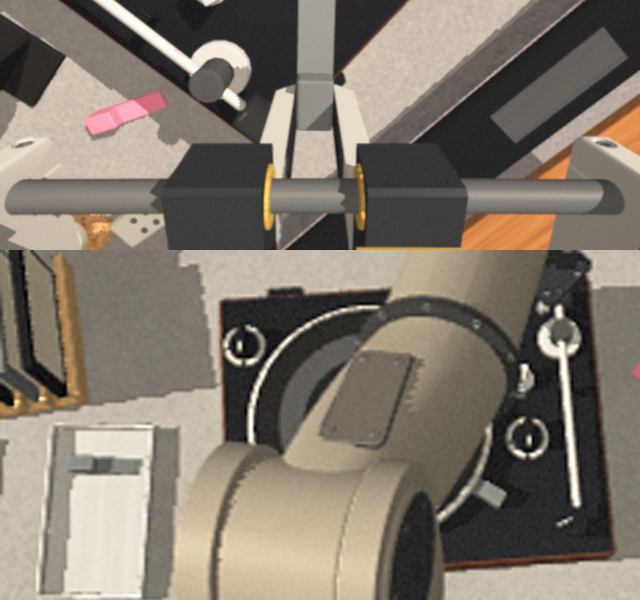

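{"api": "servo_tool", "payload": {"increments": [[[-1.5, 3, 0, -0.05], [-3.5, 7.5, 0, -0.15], [-6, 12, 0, -0.25], [-8.5, 16.5, 0, -0.35], [-11, 21, 0, -0.45]]]}}

```text
clock: 14.92
tool_pos: [571.9, 80.7, 159.0]
ee_rot: [[-0.001, -0.316, 0.949], [-0.0, 0.949, 0.316], [-1.0, 0.0, -0.001]]
ft_force: [1.4, 0.6, -0.5]
opening: 19.2
```

{"api": "servo_tool", "payload": {"increments": [[[-2.5, 4.5, 0, -0.1], [-5, 9.5, 0, -0.2], [-7.5, 14.5, 0, -0.3], [-10, 19, 0, -0.36], [-12, 23, -1, -0.36]]]}}

```text
clock: 15.55
tool_pos: [452.0, 311.1, 149.5]
ee_rot: [[-0.0, 0.035, 0.999], [0.0, 0.999, -0.035], [-1.0, 0.0, -0.0]]
ft_force: [-0.0, 0.4, -0.0]
opening: 19.7
```

{"api": "servo_tool", "payload": {"increments": [[[-1.4, 2.5, -1, 0], [-2.4, 4.3, -2, 0], [-2.4, 4.3, -3, 0], [-2.4, 4.3, -3, 0], [-2.4, 4.3, -3, 0]]]}}

```text
clock: 16.18
tool_pos: [430.3, 351.3, 120.2]
ee_rot: [[0.0, 0.037, 0.999], [-0.0, 0.999, -0.037], [-1.0, -0.0, 0.0]]
ft_force: [0.1, -0.1, -0.1]
opening: 19.9
```

```bash
python3 - <<'E'
from h import *
o,im=snap('wrist','w6'); 
print(o['clock'],o['tool_pos'],np.degrees(np.arctan2(o['ee_rot'][1][2],o['ee_rot'][0][2])),o['opening'])
E
```

```text
16.175 [430.30960643 351.25286544 120.17808421] -2.114832034044228 19.93697764277399
```

View pics/w6.png

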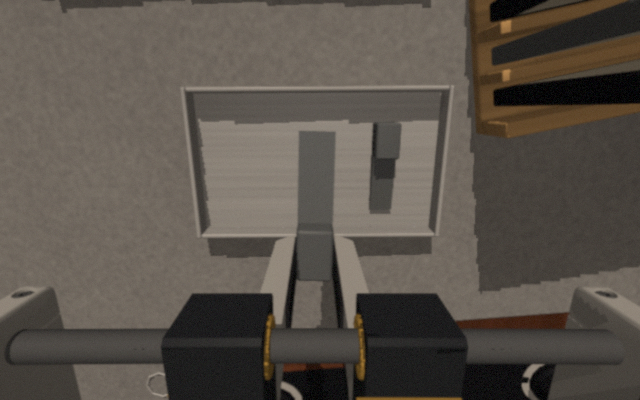

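```bash
python3 - <<'E'
from h import *
o=bot.get_obs();C=cam('wrist',o)
P=ray(C,[(182,88),(452,88),(200,237),(438,236)],24);print(P)
print(fit2([(-110,65),(110,65),(-110,-65),(110,-65)],P))
print(ray(C,[(388,140)],28))
E
```

```text
[[328.68355674 452.32271444  24.        ]
 [543.59780942 444.23173008  24.        ]
 [325.75309327 324.86201606  24.        ]
 [541.14974266 317.80101425  24.        ]]
(np.float64(-0.03157492311969574), array([[ 0.99950155,  0.03156968],
       [-0.03156968,  0.99950155]]), array([434.79605052, 384.80436871]), array([[-1.78064811,  0.92191969],
       [ 3.19544098,  2.06757516],
       [-2.95424263, -1.55258388],
       [ 1.53944975, -1.43691097]]))
[[492.95095626 405.73614517  28.        ]]
```

{"api": "servo_tool", "payload": {"increments": [[[0, 0, -2, 0], [0, 0, -5, 0], [0, 0, -7.5, 0], [0, 0, -9.5, 0], [0, 0, -10, 0]]]}}

```text
clock: 16.85
tool_pos: [429.5, 351.6, 19.4]
ee_rot: [[-0.001, 0.036, 0.999], [-0.001, 0.999, -0.036], [-1.0, -0.001, -0.001]]
ft_force: [0.5, -0.3, 0.3]
opening: 19.3
```

{"api": "servo_tool", "payload": {"increments": [[[0, 0, -0.5, 0], [0, 0, -0.8, 0], [0, 0, -1, 0], [0, 0, -1, 0], [0, 0, -1, 0]]]}}

```text
clock: 17.48
tool_pos: [429.5, 352.4, 10.2]
ee_rot: [[0.0, 0.035, 0.999], [0.0, 0.999, -0.035], [-1.0, 0.0, 0.0]]
ft_force: [-0.9, -0.1, -0.9]
opening: 19.2
```

{"api": "servo_tool", "payload": {"increments": [[[0, 0, 0, 0], [0, 0, 0, 0], [0, 0, 0, 0], [0, 0, 0.5, 0], [0, 0, 2, 0]]], "gripper": 0.37}}

```text
clock: 18.1
tool_pos: [429.2, 352.0, 30.3]
ee_rot: [[-0.001, 0.035, 0.999], [-0.001, 0.999, -0.035], [-1.0, -0.001, -0.001]]
ft_force: [0.6, 0.5, 0.6]
opening: 34.5
```

{"api": "servo_tool", "payload": {"increments": [[[0, 0, 3, 0], [0, 0, 6, 0], [0, 0, 10, 0], [0, 0, 13, 0], [0, 0, 14, 0]]], "gripper": 0.5}}

```text
clock: 18.73
tool_pos: [430.1, 352.8, 172.6]
ee_rot: [[0.002, 0.035, 0.999], [0.003, 0.999, -0.035], [-1.0, 0.003, 0.002]]
ft_force: [-0.7, -0.2, -0.6]
opening: 47.1
```

{"api": "servo_tool", "payload": {"increments": [[[0, -3, 0, -0.05], [0, -8, 0, -0.15], [0, -13, 0, -0.25], [0, -18, 0, -0.3], [0, -23, 0, -0.35]]]}}

```text
clock: 19.35
tool_pos: [429.0, 120.6, 169.9]
ee_rot: [[-0.0, 0.377, 0.926], [0.0, 0.926, -0.377], [-1.0, 0.0, -0.0]]
ft_force: [0.9, 0.7, 0.4]
opening: 47.0
```

{"api": "servo_tool", "payload": {"increments": [[[0, -5, 0, -0.1], [0, -10, 0, -0.15], [0, -15, 0, -0.195], [0, -20, 0, -0.195], [-0.2, -23.5, 0, -0.195]]]}}

```text
clock: 19.98
tool_pos: [426.9, -114.6, 170.0]
ee_rot: [[0.0, 0.549, 0.836], [0.0, 0.836, -0.549], [-1.0, 0.0, -0.0]]
ft_force: [-0.8, 1.2, -0.2]
opening: 47.0
```

{"api": "servo_tool", "payload": {"increments": [[[0, 0, 0, 0], [0, 0, 0, 0], [0, 0, 0, 0], [0, 0, 0, 0], [0, 0, 0, 0]]]}}

```text
clock: 20.6
tool_pos: [427.5, -112.3, 170.0]
ee_rot: [[-0.0, 0.547, 0.837], [0.0, 0.837, -0.547], [-1.0, 0.0, -0.0]]
ft_force: [0.2, -0.2, -0.2]
opening: 46.9
```

```bash
python3 - <<'E'
from h import *
o,im=snap('wrist','w7'); 
print(o['clock'],o['tool_pos'],np.degrees(np.arctan2(o['ee_rot'][1][2],o['ee_rot'][0][2])),o['opening'],o['joints'].round(2))
g=cv2.inRange(im,np.array([130]*3),np.array([200]*3)); g[:150]=0;g[240:]=0
n,l,st,ce=cv2.connectedComponentsWithStats(g)
C=cam('wrist',o)
for i in range(1,n):
  if 200<st[i,4]<3000: P=ray(C,[ce[i]],89)[0];d=P[:2]-[524.03,33.23];print(st[i],ce[i],P,np.hypot(*d),np.degrees(np.arctan2(d[1],d[0])))
E
```

```text
20.6 [ 427.49066341 -112.25019353  169.95436011] -33.18512535266092 46.94443897576816 [-0.73  0.09  0.91  2.18 -0.09  0.91 -0.35]
[227 150 179  24 726] [331.44490358 164.94628099] [459.59548195 -88.11570238  89.        ] 137.39209075798772 -117.96828369846472
[400 164  36  12 203] [416.12315271 168.77832512] [ 514.96263197 -128.13178871   89.        ] 161.61634823999742 -93.2162269533567
[310 183  22  34 739] [320.57104195 199.40866035] [ 436.66358489 -107.46452144   89.        ] 165.61352254926427 -121.83884597990682
[587 194  53  46 381] [620.14173228 219.75590551] [ 636.4408242  -259.42685927   89.        ] 313.5031589526017 -68.98799146881233
[  0 198  55  42 205] [ 29.65365854 219.01463415] [223.69590237  11.62811607  89.        ] 301.10996593808557 -175.88601816206628
```

View pics/w7.png

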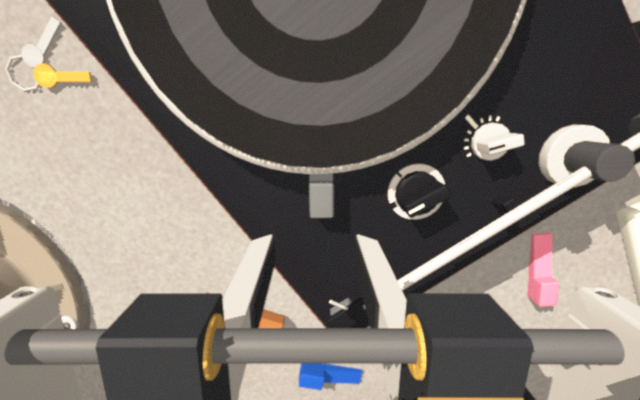

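{"api": "servo_tool", "payload": {"increments": [[[0.5, 0, -1.5, 0.02], [0.5, 0, -4, 0.02], [0.5, 0, -6.5, 0.02], [0.5, 0, -8.3, 0.02], [0.5, 0, -9.2, 0.02]]]}}

```text
clock: 21.28
tool_pos: [432.0, -112.7, 77.2]
ee_rot: [[-0.001, 0.531, 0.847], [-0.0, 0.847, -0.531], [-1.0, -0.001, -0.001]]
ft_force: [0.2, -0.5, -0.2]
opening: 47.4
```

{"api": "servo_tool", "payload": {"increments": [[[0, 0, -0.5, 0], [0, 0, -0.8, 0], [0, 0, -0.8, 0], [0, 0, -0.8, 0], [0, 0, -0.8, 0]]]}}

```text
clock: 21.9
tool_pos: [432.6, -112.6, 70.2]
ee_rot: [[0.0, 0.531, 0.847], [0.0, 0.847, -0.531], [-1.0, 0.0, 0.0]]
ft_force: [-0.2, 0.4, 0.2]
opening: 47.0
```

{"api": "servo_tool", "payload": {"increments": [[[0, 0, 0, 0], [0, 0, 0, 0], [0, 0, 0, 0], [0, 0, 0, 0], [0, 0, 0, 0]]], "gripper": 0, "squeeze": 55}}

```text
clock: 22.52
tool_pos: [432.8, -113.0, 70.1]
ee_rot: [[0.001, 0.531, 0.847], [-0.0, 0.847, -0.531], [-1.0, 0.0, 0.001]]
ft_force: [3.9, -3.5, -1.9]
opening: 19.4
```

{"api": "servo_tool", "payload": {"increments": [[[-0.1, -0.16, 0, 0], [-0.3, -0.48, 0, 0], [-0.6, -0.96, 0, 0], [-0.95, -1.52, 0, 0], [-1.3, -2.08, 0, 0]]]}}

```text
clock: 23.15
tool_pos: [419.6, -132.6, 70.0]
ee_rot: [[0.0, 0.53, 0.848], [0.001, 0.848, -0.53], [-1.0, 0.001, -0.001]]
ft_force: [0.9, 2.7, 1.9]
opening: 19.4
```

{"api": "servo_tool", "payload": {"increments": [[[-0.35, -0.56, 0, 0], [-0.7, -1.12, 0, 0], [-1.05, -1.68, 0, 0], [-1.35, -2.16, 0, 0], [-1.35, -2.16, 0, 0]]]}}

```text
clock: 23.78
tool_pos: [405.5, -155.8, 70.0]
ee_rot: [[-0.0, 0.532, 0.847], [-0.0, 0.847, -0.532], [-1.0, -0.0, -0.0]]
ft_force: [-3.0, -4.5, 7.8]
opening: 19.6
```

```bash
python3 - <<'E'
from h import *
o,im=snap('wrist','w8'); o2,_=snap('top','top8')
print(o['clock'],o['tool_pos'],o['opening'],o['ft_force'])
a=cv2.imread('pics/w8.png');b=cv2.imread('pics/top8.png')[125:265,155:385]
cv2.imwrite('pics/v8.png',np.vstack([a[150:400],cv2.resize(b,(640,int(140*640/230)),interpolation=cv2.INTER_CUBIC)])[:600])
E
```

```text
23.775 [ 405.47374286 -155.84239025   69.99695251] 19.551429787235882 [-3.0320593  -4.48124693  7.83177324]
```

View pics/v8.png

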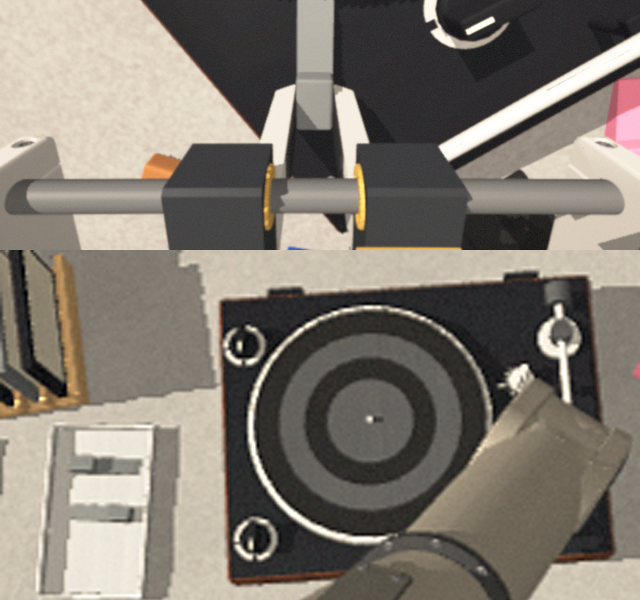

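{"api": "servo_tool", "payload": {"increments": [[[-0.2, -0.3, 0.2, 0], [-0.2, -0.3, 2, 0], [-0.2, -0.3, 4.5, 0], [-0.2, -0.3, 7, 0], [-0.2, -0.3, 9, 0]]]}}

```text
clock: 24.5
tool_pos: [403.6, -158.2, 160.6]
ee_rot: [[-0.0, 0.531, 0.847], [0.0, 0.847, -0.531], [-1.0, -0.0, -0.0]]
ft_force: [0.2, 1.4, -0.6]
opening: 19.6
```

{"api": "servo_tool", "payload": {"increments": [[[0, 3, 0, 0.05], [0, 8, 0, 0.15], [0, 13, 0, 0.25], [0, 18.5, 0, 0.35], [0, 24, 0, 0.45]]]}}

```text
clock: 25.12
tool_pos: [403.4, 83.5, 160.1]
ee_rot: [[0.0, 0.107, 0.994], [0.001, 0.994, -0.107], [-1.0, 0.001, -0.0]]
ft_force: [0.5, -0.9, 0.0]
opening: 19.4
```

{"api": "servo_tool", "payload": {"increments": [[[-1, 5, 0, 0.075], [-1.5, 10.5, 0, 0.075], [-2, 16, 0, 0.075], [-2.5, 21, 0, 0.075], [-2.9, 25.5, -1, 0.075]]]}}

```text
clock: 25.75
tool_pos: [374.6, 338.7, 150.1]
ee_rot: [[0.0, 0.034, 0.999], [0.001, 0.999, -0.034], [-1.0, 0.001, 0.0]]
ft_force: [1.4, -0.1, -0.8]
opening: 19.6
```

{"api": "servo_tool", "payload": {"increments": [[[0, 1.7, -1, 0], [0, 1.7, -2, 0], [0, 1.7, -3, 0], [0, 1.7, -3, 0], [0, 1.7, -3, 0]]]}}

```text
clock: 26.38
tool_pos: [375.3, 353.3, 120.3]
ee_rot: [[0.0, 0.036, 0.999], [0.0, 0.999, -0.036], [-1.0, 0.0, 0.0]]
ft_force: [-0.9, -0.1, -0.6]
opening: 19.7
```

```bash
python3 - <<'E'
from h import *
o,im=snap('wrist','w9'); 
print(o['clock'],o['tool_pos'],np.degrees(np.arctan2(o['ee_rot'][1][2],o['ee_rot'][0][2])),o['opening'],o['joints'].round(2))
E
```

```text
26.375 [375.29788555 353.3246293  120.31095644] -2.0720446675543776 19.721425475131362 [-1.25  0.28  0.44  2.06 -0.16  0.83 -0.75]
```

View pics/w9.png

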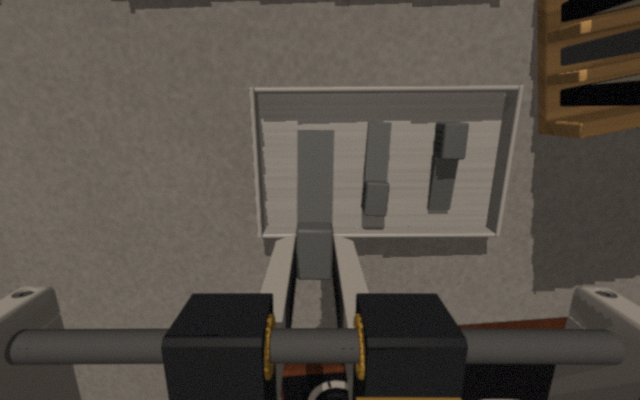

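{"api": "servo_tool", "payload": {"increments": [[[0, 0, -2, 0], [0, 0, -5, 0], [0, 0, -7.5, 0], [0, 0, -9.5, 0], [0, 0, -10, 0]]]}}

```text
clock: 27.05
tool_pos: [374.8, 353.4, 19.4]
ee_rot: [[-0.001, 0.035, 0.999], [-0.001, 0.999, -0.035], [-1.0, -0.001, -0.001]]
ft_force: [0.3, -0.3, -1.2]
opening: 19.3
```

{"api": "servo_tool", "payload": {"increments": [[[0, 0, -0.5, 0], [0, 0, -0.8, 0], [0, 0, -1, 0], [0, 0, -1, 0], [0, 0, -1, 0]]]}}

```text
clock: 27.68
tool_pos: [375.0, 354.0, 10.2]
ee_rot: [[0.0, 0.035, 0.999], [0.0, 0.999, -0.035], [-1.0, 0.0, 0.0]]
ft_force: [-0.2, 0.0, -0.9]
opening: 19.5
```

{"api": "servo_tool", "payload": {"increments": [[[0, 0, 0, 0], [0, 0, 0, 0], [0, 0, 0, 0], [0, 0, 0.5, 0], [0, 0, 2, 0]]], "gripper": 0.37}}

```text
clock: 28.3
tool_pos: [374.7, 353.5, 30.3]
ee_rot: [[-0.001, 0.035, 0.999], [-0.001, 0.999, -0.035], [-1.0, -0.001, -0.001]]
ft_force: [0.7, 0.2, 0.8]
opening: 34.8
```

{"api": "servo_tool", "payload": {"increments": [[[0, 0, 3, 0], [0, 0, 6, 0], [0, 0, 10, 0], [0, 0, 13, 0], [0, 0, 14, 0]]], "gripper": 0.5}}

```text
clock: 28.92
tool_pos: [375.5, 354.5, 172.4]
ee_rot: [[0.001, 0.035, 0.999], [0.003, 0.999, -0.035], [-1.0, 0.003, 0.001]]
ft_force: [-0.2, 0.4, -0.6]
opening: 47.0
```

{"api": "servo_tool", "payload": {"increments": [[[0.2, -3, 0, 0.1], [0.5, -7, 0, 0.27], [0.7, -11, 0, 0.44], [0.9, -15, 0, 0.61], [1.0, -18.1, 0, 0.78]]]}}

```text
clock: 29.55
tool_pos: [384.5, 171.1, 169.8]
ee_rot: [[-0.001, -0.681, 0.732], [-0.0, 0.732, 0.681], [-1.0, 0.0, -0.001]]
ft_force: [-0.5, -0.3, 0.4]
opening: 47.0
```

{"api": "servo_tool", "payload": {"increments": [[[0, 0, -0.5, 0.17], [0, 0, -1, 0.34], [0, 0, -1.5, 0.51], [0, 0, -2, 0.68], [0, 0, -2, 0.784]]]}}

```text
clock: 30.18
tool_pos: [384.4, 172.5, 149.4]
ee_rot: [[-0.001, -0.999, 0.037], [-0.001, 0.037, 0.999], [-1.0, 0.001, -0.001]]
ft_force: [-0.5, -0.5, -0.7]
opening: 47.3
```

{"api": "servo_tool", "payload": {"increments": [[[0, 0, 0, 0], [0, 0, 0, 0], [0, 0, 0, 0], [0, 0, 0, 0], [0, 0, 0, 0]]]}}

```text
clock: 30.8
tool_pos: [384.9, 173.0, 150.0]
ee_rot: [[-0.0, -0.999, 0.042], [-0.0, 0.042, 0.999], [-1.0, 0.0, -0.0]]
ft_force: [-0.1, 0.5, 0.2]
opening: 47.5
```

```bash
python3 - <<'E'
from h import *
o,im=snap('wrist','w10'); C=cam('wrist',o)
print(o['clock'],o['tool_pos'],np.degrees(np.arctan2(o['ee_rot'][1][2],o['ee_rot'][0][2])),o['opening'],o['joints'].round(2))
p=np.array([385.8,173.5])
print(proj(C,[[*p,65],[*p,98.5],o['tool_pos']]))
E
```

```text
30.8 [384.90731692 172.95050375 149.97059719] 87.58442572922732 47.45958713584259 [-1.02  0.07  0.47  2.23 -0.04  0.86  1.  ]
[[314.19027341 208.87586531]
 [314.17285468 222.04684599]
 [313.14939568 249.45993939]]
```

View pics/w10.png

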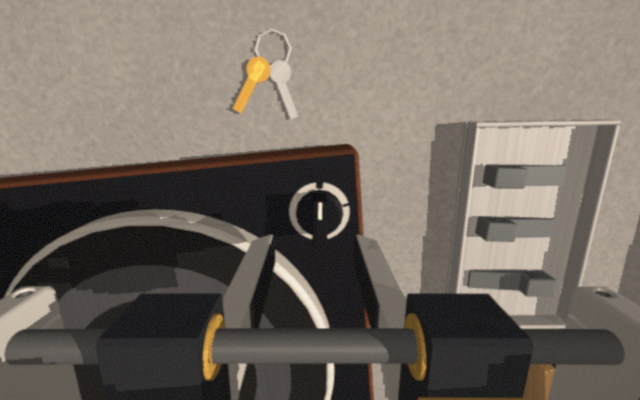

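```bash
python3 - <<'E'
from h import *
# ring centre in w10 by circle fit on bright pixels
im=cv2.imread('pics/w10.png'); o=bot.get_obs(); C=cam('wrist',o)
def ring(im,C,u,v,h=36):
    g=im[v-h:v+h,u-h:u+h].min(2); m=g>110; ys,xs=np.nonzero(m)
    P=ray(C,np.c_[xs+u-h,ys+v-h],65)[:,:2]; c=P.mean(0)
    for rr in(4,3,2,2):
        A=np.c_[2*P,np.ones(len(P))]; x=np.linalg.lstsq(A,(P**2).sum(1),rcond=None)[0] if rr==4 else x
        d=np.hypot(*(P-x[:2]).T); r=np.median(d[(d>15)&(d<30)]); k=abs(d-r)<rr
        x=np.linalg.lstsq(A[k],(P[k]**2).sum(1),rcond=None)[0]
    return x[:2],np.sqrt(x[2]+x[:2]@x[:2]),k.sum()
print('FL',ring(im,C,319,211,34),'top-est 385.8 173.5')
# block residuals -> solve deck shift t and mount bias b (tool z, tool y)
rows=[];rhs=[]
for yaw,z,y in[(42.7,5.6,0),(-33,5,6),(87.6,4.3,-1.7),(4.25,1.5,0)]:
    a=np.radians(yaw);rows+=[[np.cos(a),np.sin(a),1,0],[-np.sin(a),np.cos(a),0,1]];rhs+=[z,y]
x,res,_,_=np.linalg.lstsq(np.array(rows),np.array(rhs),rcond=None);print(x,res,np.array(rows)@x-rhs)
# scene camera view of spindle & rings
s=cv2.imread('pics/scene0.png');Cs=cam('scene')
print(proj(Cs,[[524.03,33.23,119],[385.8,173.5,65],[630.1,192.6,65],[507,-158,65],[579.7,-151.9,93]]))
E
```

```text
FL (array([388.63703941, 177.62192639]), np.float64(23.21104423336856), np.int64(586)) top-est 385.8 173.5
[2.86948257 1.39235788 1.80566018 1.03123124] [24.50078092] [-0.74127424  0.10852801 -1.5461217  -2.23820697 -0.98304181 -0.07742841
  3.27043774  2.20710737]
[[356.35433412 177.1053696 ]
 [343.66798536 132.72423532]
 [419.72103581 169.8570048 ]
 [304.75047668 236.40037861]
 [329.88011015 246.47464385]]
```

```bash
python3 - <<'E'
from h import *
s=cv2.imread('pics/scene0.png')
parts=[]
for u,v in[(357,180),(344,133),(420,170),(305,236),(331,247),(357,180)]:
    c=s[v-20:v+20,u-20:u+20]; parts.append(cv2.resize(c,(240,240),interpolation=cv2.INTER_CUBIC))
    print((u-20,v-20))
cv2.imwrite('pics/sc.png',np.vstack([np.hstack(parts[:3]),np.hstack(parts[3:])]))
E
```

```text
(337, 160)
(324, 113)
(400, 150)
(285, 216)
(311, 227)
(337, 160)
```

View pics/sc.png

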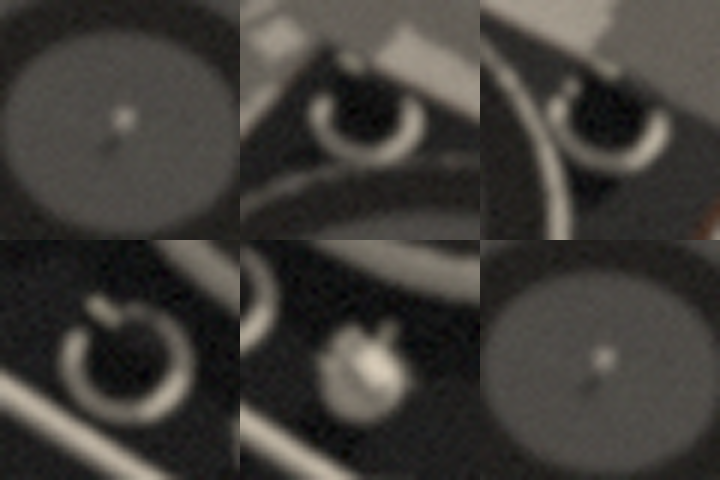

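{"api": "servo_tool", "payload": {"increments": [[[0.34, 0.23, -1, 0], [0.34, 0.23, -3, 0], [0.34, 0.23, -5, 0], [0.34, 0.23, -6.5, 0], [0.34, 0.23, -7.2, 0]]]}}

```text
clock: 31.48
tool_pos: [388.1, 174.9, 76.8]
ee_rot: [[-0.001, -0.999, 0.042], [-0.001, 0.042, 0.999], [-1.0, 0.001, -0.001]]
ft_force: [-0.4, 0.4, 0.8]
opening: 47.0
```

{"api": "servo_tool", "payload": {"increments": [[[0, 0, 0, 0], [0, 0, 0, 0], [0, 0, 0, 0], [0, 0, 0, 0], [0, 0, 0, 0]]]}}

```text
clock: 32.1
tool_pos: [388.4, 175.3, 78.1]
ee_rot: [[0.0, -0.999, 0.042], [0.0, 0.042, 0.999], [-1.0, -0.0, 0.0]]
ft_force: [0.2, -0.2, 0.0]
opening: 46.6
```

{"api": "servo_tool", "payload": {"increments": [[[0, 0, 0, 0], [0, 0, 0, 0], [0, 0, 0, 0], [0, 0, 0, 0], [0, 0, 0, 0]]], "gripper": 0, "squeeze": 12}}

```text
clock: 32.72
tool_pos: [388.5, 176.7, 78.1]
ee_rot: [[0.001, -0.999, 0.041], [0.002, 0.041, 0.999], [-1.0, -0.001, 0.002]]
ft_force: [-0.7, 9.9, -5.2]
opening: 11.7
```

```bash
python3 - <<'E'
from h import *
o=bot.get_obs(); print({k:np.round(o[k],2) for k in('clock','tool_pos','ft_force','ft_torque','opening','joints')})
E
```

```text
{'clock': np.float64(32.72), 'tool_pos': array([388.5 , 176.75,  78.11]), 'ft_force': array([-0.65,  9.89, -5.19]), 'ft_torque': array([ 2.52,  0.19, -0.03]), 'opening': np.float64(11.74), 'joints': array([-0.98,  0.21,  0.45,  2.28, -0.15,  0.67,  1.11])}
```

{"api": "servo_tool", "payload": {"increments": [[[0, 0.1, 0, 0], [0, 0.2, 0, 0], [0, 0.2, 0, 0], [0, 0.2, 0, 0], [0, 0.2, 0, 0]]]}}

```text
clock: 33.35
tool_pos: [388.4, 176.9, 78.0]
ee_rot: [[0.0, -0.999, 0.042], [-0.0, 0.042, 0.999], [-1.0, -0.0, -0.0]]
ft_force: [1.1, -2.4, 4.7]
opening: 11.9
```

```bash
python3 - <<'E'
from h import *
o=bot.get_obs(); print({k:np.round(o[k],2) for k in('clock','tool_pos','ft_force','ft_torque','opening')})
E
```

```text
{'clock': np.float64(33.35), 'tool_pos': array([388.43, 176.94,  78.03]), 'ft_force': array([ 1.09, -2.39,  4.68]), 'ft_torque': array([-0.69, -0.  ,  0.06]), 'opening': np.float64(11.85)}
```

{"api": "servo_tool", "payload": {"increments": [[[0, 0, 0, 0], [0, 0, 0, -0.1], [0, 0, 0, -0.22], [0, 0, 0, -0.34], [0, 0, 0, -0.46]]], "squeeze": 30}}

```text
clock: 33.98
tool_pos: [388.4, 176.8, 78.0]
ee_rot: [[-0.0, -0.875, 0.485], [-0.0, 0.485, 0.875], [-1.0, -0.0, -0.0]]
ft_force: [-0.5, -4.4, 6.5]
opening: 11.6
```

{"api": "servo_tool", "payload": {"increments": [[[0, 0, 0, -0.12], [0, 0, 0, -0.24], [0, 0, 0, -0.36], [0, 0, 0, -0.48], [0, 0, 0, -0.6]]]}}

```text
clock: 34.6
tool_pos: [388.3, 176.7, 78.0]
ee_rot: [[-0.0, -0.448, 0.894], [-0.0, 0.894, 0.448], [-1.0, -0.0, -0.001]]
ft_force: [-1.3, -3.7, 7.8]
opening: 11.8
```

{"api": "servo_tool", "payload": {"increments": [[[0, 0, 0, -0.12], [0, 0, 0, -0.24], [0, 0, 0, -0.24], [0, 0, 0, -0.24], [0, 0, 0, -0.24]]]}}

```text
clock: 35.22
tool_pos: [388.2, 176.7, 78.0]
ee_rot: [[-0.001, -0.226, 0.974], [-0.0, 0.974, 0.226], [-1.0, -0.0, -0.001]]
ft_force: [-1.3, -5.0, 9.5]
opening: 12.0
```

```bash
python3 - <<'E'
from h import *
o=bot.get_obs(); print({k:np.round(o[k],2) for k in('clock','tool_pos','ft_force','ft_torque','opening','joints')})
E
```

```text
{'clock': np.float64(35.22), 'tool_pos': array([388.2 , 176.67,  78.01]), 'ft_force': array([-1.29, -5.  ,  9.52]), 'ft_torque': array([-1.25,  0.44, -0.01]), 'opening': np.float64(11.96), 'joints': array([-1.22,  0.25,  0.73,  2.29, -0.27,  0.68, -0.06])}
```

{"api": "servo_tool", "payload": {"increments": [[[0, 0, 0, 0], [0, 0, 0, 0], [0, 0, 0, 0], [0, 0, 1, 0], [0, 0, 3.5, 0]]], "gripper": 0.35}}

```text
clock: 35.85
tool_pos: [388.0, 176.6, 113.3]
ee_rot: [[-0.001, -0.226, 0.974], [-0.002, 0.974, 0.226], [-1.0, -0.002, -0.001]]
ft_force: [0.5, 0.3, 1.2]
opening: 32.9
```

{"api": "servo_tool", "payload": {"increments": [[[1, 0.1, 3, 0.15], [4, 0.3, 5, 0.32], [8, 0.6, 7, 0.49], [12, 0.9, 7, 0.66], [16, 1.2, 7, 0.83]]]}}

```text
clock: 36.48
tool_pos: [549.7, 189.5, 183.9]
ee_rot: [[0.001, -0.875, 0.485], [0.0, 0.485, 0.875], [-1.0, -0.0, 0.001]]
ft_force: [-1.8, 1.0, 0.2]
opening: 32.9
```

{"api": "servo_tool", "payload": {"increments": [[[4, 0.3, 0, 0.15], [7, 0.5, 0, 0.3], [8.4, 0.7, 0, 0.47], [8.4, 0.7, 0, 0.47], [8.4, 0.7, 0, 0.47]]]}}

```text
clock: 37.1
tool_pos: [631.7, 196.1, 183.3]
ee_rot: [[-0.0, -0.999, 0.046], [-0.0, 0.046, 0.999], [-1.0, 0.0, -0.0]]
ft_force: [-0.3, -0.1, 0.5]
opening: 33.2
```

```bash
cat >> h.py <<'E'
def ring(im,C,u,v,h=36):
    g=im[v-h:v+h,u-h:u+h].min(2); ys,xs=np.nonzero(g>110)
    P=ray(C,np.c_[xs+u-h,ys+v-h],65)[:,:2]; A=np.c_[2*P,np.ones(len(P))];k=np.ones(len(P),bool)
    for i in range(6):
        x=np.linalg.lstsq(A[k],(P[k]**2).sum(1),rcond=None)[0]
        d=np.hypot(*(P-x[:2]).T); k=abs(d-23.2)<(6-i*.7)
    return x[:2],np.sqrt(x[2]+x[:2]@x[:2]),k.sum()
E
python3 - <<'E'
from h import *
o,im=snap('wrist','w11'); C=cam('wrist',o)
print({k:np.round(o[k],2) for k in('clock','tool_pos','opening','joints')},np.degrees(np.arctan2(o['ee_rot'][1][2],o['ee_rot'][0][2])))
for n,p in dict(rl=(632.5,195.8),fl=(388.2,176.7)).items():
  q=proj(C,[*p,65])[0];print(n,q)
  if 30<q[1]<360: print(ring(im,C,int(q[0]),int(q[1]),34))
E
```

```text
{'clock': np.float64(37.1), 'tool_pos': array([631.7 , 196.06, 183.33]), 'opening': np.float64(33.24), 'joints': array([-0.79,  0.47,  0.54,  1.68, -0.27,  1.07,  1.36])} 87.36685532215147
rl [313.36097172 198.45383371]
(array([632.78255521, 196.37212706]), np.float64(23.171746007210313), np.int64(643))
fl [ 271.58132651 -121.44275756]
```

{"api": "servo_tool", "payload": {"increments": [[[0.07, 0, -2, 0], [0.07, 0, -5, 0], [0.07, 0, -7.5, 0], [0.07, 0, -9.5, 0], [0.07, 0, -10.5, 0]]]}}

```text
clock: 37.78
tool_pos: [632.3, 196.1, 76.5]
ee_rot: [[-0.001, -0.999, 0.042], [-0.001, 0.042, 0.999], [-1.0, 0.001, -0.001]]
ft_force: [1.0, -0.1, -0.3]
opening: 32.7
```

{"api": "servo_tool", "payload": {"increments": [[[0, 0, 0, 0], [0, 0, 0, 0], [0, 0, 0, 0], [0, 0, 0, 0], [0, 0, 0, 0]]]}}

```text
clock: 38.4
tool_pos: [633.1, 196.3, 78.2]
ee_rot: [[0.0, -0.999, 0.042], [0.0, 0.042, 0.999], [-1.0, -0.0, 0.0]]
ft_force: [-0.4, -0.3, 1.8]
opening: 32.9
```

{"api": "servo_tool", "payload": {"increments": [[[0, 0, 0, 0], [0, 0, 0, 0], [0, 0, 0, 0], [0, 0, 0, 0], [0, 0, 0, 0]]], "gripper": 0, "squeeze": 12}}

```text
clock: 39.02
tool_pos: [633.1, 195.8, 78.0]
ee_rot: [[-0.0, -0.999, 0.042], [-0.0, 0.042, 0.999], [-1.0, 0.0, -0.0]]
ft_force: [-1.4, -4.4, 1.5]
opening: 12.0
```

Well centred. Turn the rear knob.

{"api": "servo_tool", "payload": {"increments": [[[-0.05, -0.05, 0, 0], [-0.05, -0.05, 0, -0.1], [-0.05, -0.05, 0, -0.22], [-0.05, -0.05, 0, -0.34], [-0.05, -0.05, 0, -0.46]]], "squeeze": 30}}

```text
clock: 39.65
tool_pos: [632.9, 195.6, 78.0]
ee_rot: [[0.001, -0.875, 0.484], [-0.0, 0.484, 0.875], [-1.0, -0.001, 0.0]]
ft_force: [2.8, -3.0, -2.5]
opening: 11.6
```

{"api": "servo_tool", "payload": {"increments": [[[0, 0, 0, -0.12], [0, 0, 0, -0.24], [0, 0, 0, -0.36], [0, 0, 0, -0.48], [0, 0, 0, -0.6]]]}}

```text
clock: 40.28
tool_pos: [632.7, 195.4, 78.0]
ee_rot: [[0.0, -0.448, 0.894], [-0.0, 0.894, 0.448], [-1.0, -0.0, 0.0]]
ft_force: [0.3, -4.2, -0.3]
opening: 11.8
```

{"api": "servo_tool", "payload": {"increments": [[[0, 0, 0, -0.12], [0, 0, 0, -0.24], [0, 0, 0, -0.24], [0, 0, 0, -0.24], [0, 0, 0, -0.24]]]}}

```text
clock: 40.9
tool_pos: [632.6, 195.3, 78.0]
ee_rot: [[0.0, -0.228, 0.974], [-0.0, 0.974, 0.228], [-1.0, -0.0, 0.0]]
ft_force: [0.7, -4.9, 1.9]
opening: 11.9
```

{"api": "servo_tool", "payload": {"increments": [[[0, 0, 0, 0], [0, 0, 0, 0], [0, 0, 0, 0], [0, 0, 1, 0], [0, 0, 3.5, 0]]], "gripper": 0.35}}

```text
clock: 41.52
tool_pos: [632.0, 195.6, 113.1]
ee_rot: [[-0.001, -0.227, 0.974], [-0.001, 0.974, 0.227], [-1.0, -0.0, -0.002]]
ft_force: [0.2, 0.8, 0.1]
opening: 33.1
```

{"api": "servo_tool", "payload": {"increments": [[[0, 0, 2, 0], [0, 0, 5, 0], [0, 0, 7, 0], [0, 0, 7, 0], [0, 0, 7, 0]]]}}

```text
clock: 42.15
tool_pos: [632.1, 195.9, 182.3]
ee_rot: [[-0.001, -0.227, 0.974], [0.0, 0.974, 0.227], [-1.0, 0.0, -0.001]]
ft_force: [-0.8, 0.1, -0.2]
opening: 33.2
```

{"api": "servo_tool", "payload": {"increments": [[[-1, -3, 0, 0.1], [-2.5, -7.5, 0, 0.25], [-4, -12, 0, 0.42], [-5.5, -16.5, 0, 0.59], [-7, -21, 0, 0.76]]], "gripper": 0.3}}

```text
clock: 42.78
tool_pos: [561.4, -15.5, 182.2]
ee_rot: [[-0.001, -0.839, 0.545], [-0.0, 0.545, 0.839], [-1.0, 0.001, -0.001]]
ft_force: [0.8, -0.8, 0.7]
opening: 28.1
```

{"api": "servo_tool", "payload": {"increments": [[[-1.5, -4.5, 0, 0.17], [-3, -8.5, 0, 0.34], [-4.5, -12, 0, 0.5], [-5.3, -14.1, 0, 0.538], [-5.3, -14.1, 0, 0.538]]]}}

```text
clock: 43.4
tool_pos: [508.5, -156.7, 182.5]
ee_rot: [[-0.001, -0.999, 0.047], [-0.0, 0.047, 0.999], [-1.0, 0.001, -0.0]]
ft_force: [0.9, -0.1, -0.1]
opening: 28.2
```

{"api": "servo_tool", "payload": {"increments": [[[0, 0, 0, 0], [0, 0, 0, 0], [0, 0, 0, 0], [0, 0, 0, 0], [0, 0, 0, 0]]]}}

```text
clock: 44.02
tool_pos: [509.6, -155.1, 183.0]
ee_rot: [[-0.0, -0.999, 0.044], [-0.0, 0.044, 0.999], [-1.0, 0.0, -0.0]]
ft_force: [0.8, 0.4, 0.1]
opening: 28.6
```

```bash
python3 - <<'E'
from h import *
o,im=snap('wrist','w12'); C=cam('wrist',o)
print({k:np.round(o[k],2) for k in('clock','tool_pos','opening','joints')},np.degrees(np.arctan2(o['ee_rot'][1][2],o['ee_rot'][0][2])))
q=proj(C,[509,-155,65])[0];print(q,ring(im,C,int(q[0]),int(q[1]),34))
E
```

```text
{'clock': np.float64(44.02), 'tool_pos': array([ 509.58, -155.14,  182.95]), 'opening': np.float64(28.61), 'joints': array([-0.44,  0.26,  0.73,  1.98, -0.21,  0.97,  1.92])} 87.49687707690664
[313.70395656 197.11769279] (array([ 509.39518902, -154.32745307]), np.float64(23.21939886689992), np.int64(685))
```

View pics/w12.png

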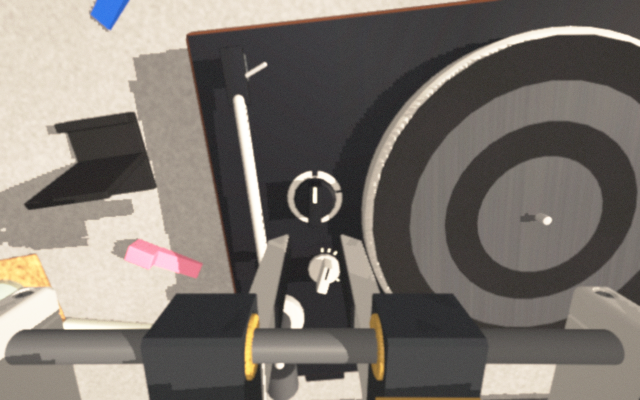

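{"api": "servo_tool", "payload": {"increments": [[[-0.04, 0, -2, 0], [-0.04, 0, -5, 0], [-0.04, 0, -7.5, 0], [-0.04, 0, -9.5, 0], [-0.04, 0, -10.4, 0]]]}}

```text
clock: 44.7
tool_pos: [508.7, -155.3, 78.1]
ee_rot: [[-0.001, -0.999, 0.044], [-0.0, 0.044, 0.999], [-1.0, 0.001, -0.0]]
ft_force: [-0.8, -0.5, 0.1]
opening: 28.2
```

{"api": "servo_tool", "payload": {"increments": [[[0, 0, 0, 0], [0, 0, 0, 0], [0, 0, 0, 0], [0, 0, 0, 0], [0, 0, 0, 0]]]}}

```text
clock: 45.32
tool_pos: [509.3, -155.2, 79.2]
ee_rot: [[0.0, -0.999, 0.044], [0.0, 0.044, 0.999], [-1.0, -0.0, 0.0]]
ft_force: [-0.8, -0.1, 0.1]
opening: 28.3
```

{"api": "servo_tool", "payload": {"increments": [[[0, 0, 0, 0], [0, 0, 0, 0], [0, 0, 0, 0], [0, 0, 0, 0], [0, 0, 0, 0]]], "gripper": 0, "squeeze": 12}}

```text
clock: 45.95
tool_pos: [509.1, -154.9, 79.0]
ee_rot: [[-0.0, -0.999, 0.044], [0.0, 0.044, 0.999], [-1.0, 0.0, 0.0]]
ft_force: [-0.5, 5.2, 4.2]
opening: 11.8
```

{"api": "servo_tool", "payload": {"increments": [[[0, 0.05, 0, 0], [0, 0.05, 0, -0.1], [0, 0.05, 0, -0.22], [0, 0.05, 0, -0.34], [0, 0.05, 0, -0.46]]], "squeeze": 30}}

```text
clock: 46.58
tool_pos: [509.1, -154.9, 79.0]
ee_rot: [[-0.0, -0.874, 0.486], [-0.0, 0.486, 0.874], [-1.0, -0.0, -0.0]]
ft_force: [0.3, 2.8, 1.0]
opening: 12.1
```

{"api": "servo_tool", "payload": {"increments": [[[0, 0, 0, -0.12], [0, 0, 0, -0.24], [0, 0, 0, -0.36], [0, 0, 0, -0.48], [0, 0, 0, -0.6]]]}}

```text
clock: 47.2
tool_pos: [509.1, -154.9, 79.0]
ee_rot: [[0.0, -0.446, 0.895], [-0.0, 0.895, 0.446], [-1.0, -0.0, -0.0]]
ft_force: [-1.3, 2.4, 0.2]
opening: 11.9
```

{"api": "servo_tool", "payload": {"increments": [[[0, 0, 0, -0.12], [0, 0, 0, -0.24], [0, 0, 0, -0.24], [0, 0, 0, -0.24], [0, 0, 0, -0.24]]]}}

```text
clock: 47.82
tool_pos: [509.1, -154.9, 79.0]
ee_rot: [[-0.0, -0.226, 0.974], [-0.0, 0.974, 0.226], [-1.0, -0.0, -0.0]]
ft_force: [-1.0, 2.4, 1.4]
opening: 11.8
```

{"api": "servo_tool", "payload": {"increments": [[[0, 0, 0, 0], [0, 0, 0, 0], [0, 0, 0, 0], [0, 0, 1, 0], [0, 0, 3.5, 0]]], "gripper": 0.3}}

```text
clock: 48.45
tool_pos: [508.6, -154.9, 114.3]
ee_rot: [[-0.001, -0.225, 0.974], [-0.0, 0.974, 0.225], [-1.0, 0.0, -0.002]]
ft_force: [0.4, 0.4, 0.4]
opening: 28.1
```

{"api": "servo_tool", "payload": {"increments": [[[0, 0, 2, 0], [0, 0, 5, 0], [0, 0, 8, 0], [0, 0, 8, 0], [0, 0, 8, 0]]]}}

```text
clock: 49.08
tool_pos: [509.0, -154.4, 193.8]
ee_rot: [[0.0, -0.225, 0.974], [0.001, 0.974, 0.225], [-1.0, 0.001, 0.0]]
ft_force: [0.1, -0.1, 0.4]
opening: 28.0
```

```bash
python3 - <<'E'
from h import *
o,im=snap('wrist','w13'); C=cam('wrist',o)
q=proj(C,[[581.7,-148.9,93.5],[581.7,-148.9,65],[509,-155,98]])
print(o['clock'],o['tool_pos'],np.degrees(np.arctan2(o['ee_rot'][1][2],o['ee_rot'][0][2])),q,o['joints'].round(2))
u,v=q[0].astype(int)
a=cv2.imread('pics/w13.png')
c=a[max(v-40,0):v+40,u-50:u+50]; k=a[int(q[2,1])-40:int(q[2,1])+40,int(q[2,0])-50:int(q[2,0])+50]
print('crop origin',u-50,max(v-40,0),c.shape,k.shape)
cv2.imwrite('pics/v13.png',np.vstack([cv2.resize(c,(500,400),interpolation=cv2.INTER_CUBIC),cv2.resize(k,(500,200))]))
E
```

```text
49.075 [ 509.0279167  -154.39349677  193.79774442] 13.031100830462151 [[393.86939285 215.17266779]
 [387.07904519 206.09925251]
 [313.76996396 205.52495131]] [-0.75  0.4   1.19  1.98 -0.43  1.04  0.86]
crop origin 343 175 (80, 100, 3) (80, 100, 3)
```

View pics/v13.png

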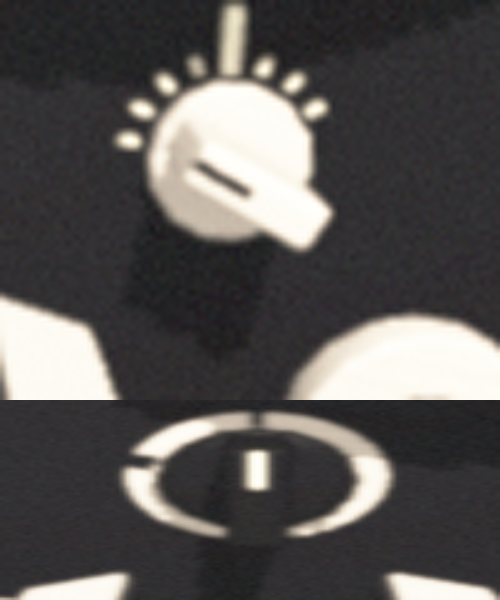

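```bash
python3 - <<'E'
from h import *
o=bot.get_obs();C=cam('wrist',o);f=lambda u:np.array(u)/5+[343,175]
P=ray(C,f([(196,165),(250,191)]),93.5)[:,:2];M=ray(C,f([(235,5),(231,74)]),65)[:,:2]
for a,b,n in((P[0],P[1],'ptr'),(M[0],M[1],'mark')):
  d=a-b;t=np.degrees(np.arctan2(d[1],d[0]));print(n,a,b,t,'q',np.radians((183.2-t)%360),np.hypot(*d))
d=M.mean(0)-[581.7,-148.9];t=np.degrees(np.arctan2(d[1],d[0]));print('mark from axis',np.hypot(*d),t,np.radians(183.2-t))
d=P[0]-[581.7,-148.9];t=np.degrees(np.arctan2(d[1],d[0]));print('tip from axis',np.hypot(*d),t,np.radians(183.2-t))
E
```

```text
ptr [ 569.21297503 -144.77173511] [ 580.03267341 -147.28901356] 166.90273394142733 q 0.28444095179561196 11.108670662145652
mark [ 575.46331159 -119.34375035] [ 578.62370158 -132.59108934] 103.41812427482762 q 1.3924564148211964 13.619106256300526
mark from axis 23.400559043841305 101.47794361190222 1.426318955472771
tip from axis 13.151743745479008 161.7058890091231 0.3751430065799026
```

{"api": "servo_tool", "payload": {"increments": [[[1, 0.1, 0, 0.12], [3, 0.2, 0, 0.28], [5, 0.3, 0, 0.45], [6.5, 0.5, 0, 0.62], [7.25, 0.55, 0, 0.79]]]}}

```text
clock: 49.75
tool_pos: [581.8, -149.2, 192.9]
ee_rot: [[-0.002, -0.853, 0.521], [-0.0, 0.521, 0.853], [-1.0, 0.001, -0.001]]
ft_force: [-0.5, -0.5, -0.3]
opening: 28.0
```

{"api": "servo_tool", "payload": {"increments": [[[0, 0, -0.5, 0.16], [0, 0, -2, 0.318], [0, 0, -4, 0.318], [0, 0, -5, 0.318], [0, 0, -5.5, 0.318]]]}}

```text
clock: 50.38
tool_pos: [581.2, -149.3, 138.0]
ee_rot: [[-0.001, -0.972, 0.236], [-0.0, 0.236, 0.972], [-1.0, 0.001, -0.001]]
ft_force: [0.1, 0.6, 0.7]
opening: 28.4
```

```bash
python3 - <<'E'
from h import *
o,im=snap('wrist','w14'); C=cam('wrist',o)
yaw=np.degrees(np.arctan2(o['ee_rot'][1][2],o['ee_rot'][0][2]))
print({k:np.round(o[k],2) for k in('clock','tool_pos','opening','joints')},yaw)
# bar grip seen at z=93.5: bright blob around the axis
q=proj(C,[581.7,-148.9,93.5])[0].astype(int);print(q)
g=im[q[1]-45:q[1]+45,q[0]-45:q[0]+45].min(2)
for r in g[::3,::2]: print(''.join(' .:-=+*#%@'[int(x)*10//256] for x in r))
E
```

```text
{'clock': np.float64(50.38), 'tool_pos': array([ 581.24, -149.32,  137.97]), 'opening': np.float64(28.37), 'joints': array([-0.43,  0.47,  0.76,  1.87, -0.39,  0.95,  1.84])} 76.35636608475845
[314 224]
..:::::.::::::::..:::..:.....................
:::::::::.::::.:...:.:..:....................
.:::::..::::.:::.:..::.::....................
.....::::::.:..::::--::=#:..:................
::::::::::::..:::::%@::#@::+@+...............
::.::.:.::::..:.:::-=::::::+*..:-............
:.::.::::::::::::.:+*#%@@%%*=:-#=...:=*#+....
::..:.:.:.::....:+%@@%#%%%@@@%-:.:=*%%%*-....
.::..:..::.....-*####*####%@@@@#*%%#+-.......
.::::.........:*#####*%##%@@@@@@+=:..........
..............+######%@+=@@@@@@@@-=+-........
.............:*##*##*%@++@@@@@@@@+++-........
:............:*#####*%@=*@@@@@@@@+:..........
.............:*######@@=*@@@@@@@@+@@=........
..............=######@@=%@@@@@@@%-:::........
..............:+#####@@@@@@@@@@%**-..........
...............:+*###@@@@@@@@@%--%+:..::.....
.................:+*#@@@@@@@%=:.:.:.:.:......
.........:.........:*@@@@@#-.:.:::..::::..:..
....:-+*#*:........:#@@@@@+::.:..:.:*#*+=:::.
-=+######*:.......::#@@@@@+:.....:..+######*=
#########+::...:....:::---:...:.....-########
#########-:................:.....:..:*#######
########*::...............:....:....:+#######
########+::..:..:......:.............-#######
#####*##-::....:............:..:::...:*######
#####*#*:::.........:.:.....:........:+######
####*##+...:::::...:..................=######
###**##-..:#%+:...............:.......:*#####
######*::.-@@@*:...:......:...:.......:+#####
```

{"api": "servo_tool", "payload": {"increments": [[[0, 0, -1.5, 0], [0, 0, -3.5, 0], [0, 0, -5, 0], [0, 0, -6, 0], [0, 0, -6.1, 0]]]}}

```text
clock: 51.05
tool_pos: [581.3, -149.4, 77.2]
ee_rot: [[-0.001, -0.972, 0.234], [-0.0, 0.234, 0.972], [-1.0, 0.001, -0.0]]
ft_force: [0.3, 0.5, 0.4]
opening: 28.7
```

{"api": "servo_tool", "payload": {"increments": [[[0, 0, 0, 0], [0, 0, 0, 0], [0, 0, 0, 0], [0, 0, 0, 0], [0, 0, 0, 0]]]}}

```text
clock: 51.68
tool_pos: [581.7, -149.2, 78.1]
ee_rot: [[0.0, -0.972, 0.234], [0.0, 0.234, 0.972], [-1.0, -0.0, 0.0]]
ft_force: [-0.0, -0.2, -0.8]
opening: 28.3
```

{"api": "servo_tool", "payload": {"increments": [[[0, 0, 0, 0], [0, 0, 0, 0], [0, 0, 0, 0], [0, 0, 0, 0], [0, 0, 0, 0]]], "gripper": 0, "squeeze": 10}}

```text
clock: 52.3
tool_pos: [581.6, -148.7, 77.9]
ee_rot: [[-0.0, -0.972, 0.233], [0.001, 0.233, 0.972], [-1.0, 0.0, 0.001]]
ft_force: [-0.4, 5.2, 2.9]
opening: 9.1
```

```bash
python3 - <<'E'
from h import *
o=bot.get_obs(); print({k:np.round(o[k],2) for k in('clock','tool_pos','ft_force','ft_torque','opening')},np.degrees(np.arctan2(o['ee_rot'][1][2],o['ee_rot'][0][2])))
E
```

```text
{'clock': np.float64(52.3), 'tool_pos': array([ 581.62, -148.72,   77.95]), 'ft_force': array([-0.37,  5.17,  2.87]), 'ft_torque': array([ 1.31,  0.18, -0.02]), 'opening': np.float64(9.08)} 76.50983185841424
```

{"api": "servo_tool", "payload": {"increments": [[[0, 0.05, 0, 0], [0, 0.05, 0, -0.1], [0, 0.05, 0, -0.22], [0, 0.05, 0, -0.34], [0, 0.05, 0, -0.46]]], "squeeze": 20}}

```text
clock: 52.92
tool_pos: [581.7, -148.6, 78.0]
ee_rot: [[0.0, -0.765, 0.644], [0.0, 0.644, 0.765], [-1.0, 0.0, 0.0]]
ft_force: [-1.0, 3.8, 0.7]
opening: 8.7
```

{"api": "servo_tool", "payload": {"increments": [[[0, 0, 0, -0.12], [0, 0, 0, -0.24], [0, 0, 0, -0.36], [0, 0, 0, -0.48], [0, 0, 0, -0.58]]]}}

```text
clock: 53.55
tool_pos: [581.8, -148.5, 78.0]
ee_rot: [[-0.0, -0.288, 0.958], [0.0, 0.958, 0.288], [-1.0, 0.0, 0.0]]
ft_force: [0.3, 3.4, 1.6]
opening: 8.5
```

{"api": "servo_tool", "payload": {"increments": [[[0, 0, 0, -0.06], [0, 0, 0, -0.068], [0, 0, 0, -0.068], [0, 0, 0, -0.068], [0, 0, 0, -0.068]]]}}

```text
clock: 54.18
tool_pos: [581.8, -148.5, 78.0]
ee_rot: [[0.0, -0.226, 0.974], [0.0, 0.974, 0.226], [-1.0, 0.0, 0.0]]
ft_force: [1.6, 4.3, 0.2]
opening: 9.0
```

```bash
python3 - <<'E'
from h import *
o=bot.get_obs(); print({k:np.round(o[k],2) for k in('clock','tool_pos','ft_force','ft_torque','opening')},np.degrees(np.arctan2(o['ee_rot'][1][2],o['ee_rot'][0][2])))
E
```

```text
{'clock': np.float64(54.18), 'tool_pos': array([ 581.78, -148.54,   77.97]), 'ft_force': array([1.61, 4.33, 0.25]), 'ft_torque': array([ 1.19, -0.35,  0.04]), 'opening': np.float64(8.99)} 13.058261490450704
```

{"api": "servo_tool", "payload": {"increments": [[[0, 0, 0, 0], [0, 0, 0, 0], [0, 0, 0, 0], [0, 0, 1, 0], [0, 0, 3.5, 0]]], "gripper": 0.3}}

```text
clock: 54.8
tool_pos: [581.1, -148.9, 113.3]
ee_rot: [[-0.001, -0.225, 0.974], [-0.0, 0.974, 0.225], [-1.0, 0.0, -0.001]]
ft_force: [0.1, 0.7, 0.5]
opening: 28.2
```

{"api": "servo_tool", "payload": {"increments": [[[0, 0, 1.5, 0], [0, 0, 2.5, 0], [0, 0, 2.5, 0], [0, 0, 2.5, 0], [0, 0, 2.5, 0]]]}}

```text
clock: 55.42
tool_pos: [581.3, -148.7, 137.4]
ee_rot: [[-0.001, -0.225, 0.974], [-0.0, 0.974, 0.225], [-1.0, 0.0, -0.001]]
ft_force: [0.0, 0.1, 0.6]
opening: 28.3
```

```bash
python3 - <<'E'
from h import *
o,im=snap('wrist','w15'); C=cam('wrist',o)
print(o['clock'],o['tool_pos'])
q=proj(C,[581.8,-148.5,93.5])[0].astype(int);print(q)
m=proj(C,[[581.8+23.5*np.cos(np.radians(103)),-148.5+23.5*np.sin(np.radians(103)),65]]);print('mark pred',m)
g=im[q[1]-64:q[1]+30,q[0]-32:q[0]+32].min(2)
for r in g[::2]: print(''.join(' .:-=+*#%@'[int(x)*10//256] for x in r))
E
```

```text
55.425 [ 581.34450473 -148.73127556  137.42195494]
[314 224]
mark pred [[314.60975356 184.58933328]]
****************************+++++++++++++==----:::..............
:--------------------------:::::::..............................
................................................................
................................................................
................................................................
................................................................
................................................................
................................................................
..............................:-===-:...........................
.............................:=*%%#+:...........................
.............................:=*%%#+:...........................
.............................:=*%%#+:...........................
.............................:=*%%#+:...........................
.............................:=*%%#+-...........................
.......................:::...:=*%%#+:....:::....................
......................-*
[... 1355 characters left out ...]
..:......:--=#@@@@@@@@@@%#+=-......::.::.:.::.:.::
:-=+*+-:....:...::.:......=#@@@@@@@@@@%*:.....:.:..:::::::-+*+=-
%@@@@%+-:::.:.:.::........=#@@@@@@@@@@%+-...:.:.::.:::.:::+%@@@@
@@@@@%=:::::.:............=#@@@@@@@@@@%*-:........:::::.::=#@@@@
@@@@@*-:::::.:..:.........-*%%%%%%%%%%*=:..:::..::...::..:-*%@@@
@@@@%+::...:.:..::...........::::::::::........:..::.::..::=#@@@
@@@@#=::..:....:....................::.:.:::..........:...:-*@@@
@@@%+-:......:.::....................:::::..:.:...:.::::..:-+%@@
@@@#=::....:.......:................:.:...:......:...:....::=*@@
@@%*-:.....:...:....:.................:.:::..:..:.:.:......:-+%@
@@%=::...:...::.....:..............:.::::..::::.:..:.......::=#@
```

{"api": "servo_tool", "payload": {"increments": [[[0, 0, 2, 0], [0, 0, 5, 0], [0, 0, 8, 0], [-0.5, 2, 9, 0.1], [-1.5, 5, 9, 0.2]]]}}

```text
clock: 56.1
tool_pos: [567.0, -99.5, 230.0]
ee_rot: [[0.002, -0.415, 0.91], [-0.0, 0.91, 0.415], [-1.0, -0.001, 0.002]]
ft_force: [-0.7, 0.8, -1.3]
opening: 28.4
```

{"api": "servo_tool", "payload": {"increments": [[[-1.5, 5, 0, 0.1], [-3, 10, 0, 0.2], [-4.5, 15, 0, 0.3], [-6, 20, 0, 0.4], [-8, 25, 0, 0.5]]]}}

```text
clock: 56.72
tool_pos: [486.4, 152.5, 229.0]
ee_rot: [[0.001, -0.801, 0.598], [0.001, 0.598, 0.801], [-1.0, -0.0, 0.001]]
ft_force: [1.1, 0.1, 0.1]
opening: 28.3
```

{"api": "servo_tool", "payload": {"increments": [[[-2, 5, 0, 0.1], [-5, 9.5, 0, 0.2], [-8, 14, 0, 0.27], [-11, 18.5, 0, 0.27], [-14, 23, 0, 0.27]]]}}

```text
clock: 57.35
tool_pos: [345.8, 382.6, 229.2]
ee_rot: [[-0.0, -0.931, 0.366], [0.002, 0.366, 0.931], [-1.0, 0.001, 0.001]]
ft_force: [0.6, 0.4, -0.8]
opening: 28.0
```

{"api": "servo_tool", "payload": {"increments": [[[-2.5, 4, 0, 0], [-5, 8, 0, 0], [-7, 12, 0, 0], [-8, 13, 0, 0], [-8, 13, 0, 0]]]}}

```text
clock: 57.98
tool_pos: [266.6, 511.2, 228.5]
ee_rot: [[0.001, -0.931, 0.365], [-0.0, 0.365, 0.931], [-1.0, -0.001, 0.0]]
ft_force: [0.2, -0.1, 0.1]
opening: 28.1
```

```bash
python3 - <<'E'
from h import *
o,im=snap('top','topE'); o,sc=snap('scene','sceneE'); o,wr=snap('wrist','wE')
print(o['clock'],o['tool_pos'],o['ft_force'],o['opening'])
C=cam('top'); Cs=cam('scene')
print('spindle top img: pred z115 seated / 119',proj(C,[[526.4,36.4,115],[526.4,36.4,119]]),proj(Cs,[[526.4,36.4,115],[526.4,36.4,119]]))
def peak(g,u,v,h=7):
    c=g[v-h:v+h+1,u-h:u+h+1].astype(float);c=np.clip(c-np.percentile(c,80)-25,0,None);ys,xs=np.mgrid[:2*h+1,:2*h+1]
    return (xs*c).sum()/c.sum()+u-h,(ys*c).sum()/c.sum()+v-h
for n,b,u,v in(('top0',cv2.imread('pics/top0.png'),288,185),('topE',cv2.imread('pics/topE.png'),288,185),('scene0',cv2.imread('pics/scene0.png'),358,180),('sceneE',cv2.imread('pics/sceneE.png'),358,181)):
    print(n,peak(b.min(2),u,v))
def asc(im,p,w,h,sx,sy):
    u,v=np.array(p).astype(int);g=im[v-h:v+h:sy,u-w:u+w:sx].min(2)
    for r in g: print(''.join(' .:-=+*#%@'[int(x)*10//256] for x in r))
    print('---')
# dish in top, FL / RL knobs in top
asc(im,proj(C,[432,380,10])[0],32,36,1,2)
for p in((388.2,176.8,80),(632.6,195.5,80),(509.1,-154.9,80)): asc(im,proj(C,p)[0],11,10,1,1)
E
```

```text
58.075 [267.65605684 510.1236378  228.50132461] [ 1.00234127 -0.20916924 -0.2708515 ] 28.18300691934548
spindle top img: pred z115 seated / 119 [[286.71534103 184.76887862]
 [286.62655466 184.48366625]] [[357.70074882 177.6524481 ]
 [357.83031435 176.76202738]]
top0 (np.float64(287.22977346278316), np.float64(185.03236245954693))
topE (np.float64(287.4386617100372), np.float64(185.3828996282528))
scene0 (np.float64(357.28409090909093), np.float64(179.22727272727272))
sceneE (np.float64(357.19444444444446), np.float64(179.86805555555554))
---:::::---=====+***#*****###*****##****************#***********
===***********#*********#*********************#**********#******
########*#*****##%%%########*****++**************++*###*####*###
#**#*###*#****##+=+++===+++++++++++*+++++++++++++***=-=+++++=+##
#*####*#******#*==++++++%%%%%%%%%%%%%%%%%%%%%%%%%%@#-========+#*
***###******#*%*==++++++#%%%%%%%%%%%%%%%%%%%%%%%%%@%-========+#*
##***###*#####%*-=++++++#%%%%%%%%%%%%%%%%%%%%%%%%%%#-========+##
###***#*****#*%*-+++++++#%%%%%%%%%%%%%%%%%%%%%%%%%%*-========+##
*****####*####%+=++++++++++++++***+*
[... 2479 characters left out ...]
 .
+#*+::*#+=....   :=+: 
+*#*:-=-:.  ..   .=+: 
+*#*-+#          .-+- 
+##*-=+       ....-+. 
+***--*#.........:=+:.
+*#*--#%-........=*+..
=+#*-.+%#- ... .-+=:.:
=+#*-.:+%@%+==*@%*:. =
=+#*-..:=#@#:*@%+-..-*
=+#*-....-==:-=-:...*%
---
 .....................
  ....................
 ... .................
. ......... ..........
.......  :+****:......
. ......+%%++*#%*:....
... ...=**=:::-==-=...
.... .=+-:.......:-...
. .. -+=..........:-..
... .-+:.=*+......-+  
  ..:=+-**+-.... .-+..
 ...:=+:--:.. .  .-+. 
 .. :--:      .  .-+..
 . ..:-:   ......:=+..
 ....-*+.........=+=..
. .. :+##:......-++-..
 .  ..:*@%+: .:-*%-...
.......-*%@#-*@%*=....
........:=++:=*+:.....
..........::..::......
---
```

```bash
python3 -c "
from h import *
print(ticket.sign_off())"
```

```text
the job is handed in; nothing more can be done
None
```

The job is handed in at about 58 s of the 210 s allowed. All three wedges are out and in the dish, all three locks are in the play position, and the dial is on the long mark.

**What I did**
- I pulled the wedges straight back in the order left, rear right, front right, with the locks still at transport. Each went at least 51 mm, and all three were laid flat in the steel dish.
- I then turned the three lock knobs clockwise through 1.3 rad, from 0.1 to 1.4, well past the detent, and released them.
- I turned the dial from about 0.3 to 1.4.

**Last checks**
- **Dish:** the final top picture shows three wedges lying in it, and it had not moved.
- **Locks:** all three white lines point to the deck's left, the play position, after release.
- **Dial:** the pointer lines up with the long mark in the close wrist picture.
- **Platter:** the spindle tip shifted 0.35 px in the top view and 0.64 px in the scene view. A 4 mm drop predicts about 0.3 and 0.9 px, so it fits a seated platter, but the test is coarse.
- **Robot:** it stands clear and touches nothing.

**What disagreed**
- The top camera placed the deck about 2.4 mm and 3.3 mm (x, y) away from where the front left knob was when gripped. I corrected this using the scene and wrist cameras and the contact forces.
- While I set down the first wedge there was a side force of about 12 N. The gripper body probably brushed the record rack; I did not confirm this. It is under the 40 N limit.
- After 16 viewed pictures I made the last checks from pixel values rather than by eye.

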